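Put the dried rasps back in the rack and lay out the chisels

ROBOT

A 7-joint arm with a two-finger parallel gripper is mounted at the origin on the work surface. World frame = base frame: x ahead of the robot, y to its left, z up, the work surface at z = 0. Lengths are in mm, angles in rad, forces in N, time in s.
With the tool pointing down it reaches from about 425 to 1025 mm from the base axis. Payload 3.6 kg.
Tool frame: the origin (TCP) lies midway between the tips of the shut fingers; the grasp point (between the pads) lies behind it (robot.grasp_offset is the z of the grasp point in the tool frame, in mm); z points along the fingers, y is the line along which they close (so a half turn about z gives the same grasp; the last joint's range is limited). The gripper opens to 85 mm and grips with 20 to 120 N. Pads are 22 mm wide; open, the fingers measure 114 mm over their backs; the gripper's body (76 mm by 85 mm) begins 54 mm behind the grasp point. The pads swing forward as they close: fully open they stand 13 mm farther back than shut.
Start: joints at [-1.268, 0.591, 0.048, 1.609, -0.033, 0.943, -0.034], TCP at [279.517, 668.954, 231.302] pointing down, gripper open.
Joint ranges: [-2.69, 2.69], [-0.47, 2.24], [-1.27, 1.36], [0.19, 2.51], [-1.53, 4.68], [0.08, 2.07], [-3.09, 3.09]. Speed limits (rad/s): [2.57, 2.57, 3.14, 3.14, 3.14, 3.14, 3.14].

INTERFACE

Orientations are given as a unit quaternion [x, y, z, w].
In Python, from station import sensors, viewer, robot gives the robot as it stands.
- The arm moves only by the tool play_rows, never from a script. Its argument "targets" is one flat list of numbers, 7 for each row, row after row: the shift along the tool's x, y, z each as a share of 0.25 m, from -1 to 1, then the turn, a rotation vector about the tool's x, y, z each as a share of 360 degrees, from -1 to 1, then the closure, from -1 (fully open) to 1 (shut). In form: [dx, dy, dz, ax, ay, az, jaw, dx, dy, dz, ax, ay, az, jaw, ...]. A call has 1 to 20 rows; each row shifts and turns the commanded pose from where the row before left it, along the tool's axes as they then stand; what a row does not reach is not made up. A row lasts 1/8 s, in which the tool goes at most 62.5 mm and 10.7 degrees, less where a joint would pass 70% of its speed; a pose out of reach is approached as far as the arm can. A call with a number of a shift or a turn outside -1 to 1 is refused whole. A call with a gripper value outside its range is refused whole. The fingers move at their own pace and stop on an object; the grip force is fixed at half the most. Time passes only in rows, so rows that do not move let the fingers close. It gives the time, the measured TCP pose, the force, the opening and the grip force at its end, in the units of the state.
- sensors.get_state(): the state, without advancing time (a new reading comes with each control period).
- viewer.snapshot(name): name is "scene" or "top"; returns a dict with "img" (420x560x3 uint8, blue, green, red), "z_map" (420x560 float32, mm along the optical axis (not along the pixel's ray), 0 where there is no reading), "fx", "fy", "cx", "cy" (pixels), "rvec" (rotation vector, rad) and "tvec" (3), from world to camera coordinates, as OpenCV has them. Camera axes: x right, y down, z forward; pixel columns grow to the right and rows downward; lengths in mm; the calibration is good to about 2 mm. A picture is of the moment at which its call begins.
- robot.close_job(): hands the job in; it is judged then, once.
The state is a dict: "time": time; "joints": joint angles; "joint_velocities": joint speeds; "tau": joint torques, N m; "tcp_pos": TCP position; "ee_rot": TCP orientation; "force": force on the tool from outside, world axes, zero at the start; "moment": the same for the moment, N m; "finger_gap": finger opening in mm; "gripper_force": force on a finger pad.
Only numpy, scipy, OpenCV 4.12 (cv2) and the standard library are available. Lean on these libraries where they do the work, as an engineer would, in place of code of your own. Each camera call takes 0.05 s, during which the arm holds its last target. There are 200 camera calls.

TASK

Get the carving bench ready for work. The rinsed rasps have dried on the hook rail: lift each one off its hook and lower it gently, blade down, into an empty hole of the tool rack, until its handle sits flat on the plank. Lay every chisel that is lying loose on the bench across the two notched rails of the chisel rest, roughly centred and level, one to a pair of notches; leave the callipers hanging, and leave the rasps already in the rack and everything else on the bench where they are.

Things in the scene. Friction and masses are not known exactly. Their poses are not given: they have to be found in the camera images.
- rasp0: Rasp hanging on any hook of the rail (None if absent). Round wooden handle 32 mm across, 85 mm long; below it a brass ferrule 20 mm across, 15 mm long, then a flat blade 16 x 6 mm to 90 mm below the handle; a fixed wire loop on the handle's top. 0.16 kg. Origin: the blade's tip; z up the axis: shoulder (handle's lower face) at z = 90 mm, handle's top at 175 mm, loop's top at 205 mm.
- rasp1: Another rasp hanging on the rail, same as rasp0 (None if absent). All hang by the loop, blade down, tip 54 mm above the bench. The loop is 4 mm wire in the rasp's own y-z plane, 18 mm wide between wire centres; the opening over the handle's top is 25 mm high. Hanging, the hook's arm lies 196 mm above the origin.
- rasp2: Another rasp hanging on the rail, same as rasp0 (None if absent).
- rasp3: Another rasp hanging on the rail, same as rasp0 (None if absent).
- stand0: Rasp that already stands in hole 0 of the rack (None if it is absent and the hole empty); same shape and origin as rasp0. Stays where it is.
- stand1: Rasp that already stands in hole 1 of the rack (None if it is absent and the hole empty); same shape and origin as rasp0. Stays where it is.
- stand2: Rasp that already stands in hole 2 of the rack (None if it is absent and the hole empty); same shape and origin as rasp0. Stays where it is.
- stand3: Rasp that already stands in hole 3 of the rack (None if it is absent and the hole empty); same shape and origin as rasp0. Stays where it is.
- stand4: Rasp that already stands in hole 4 of the rack (None if it is absent and the hole empty); same shape and origin as rasp0. Stays where it is.
- stand5: Rasp that already stands in hole 5 of the rack (None if it is absent and the hole empty); same shape and origin as rasp0. Stays where it is.
- hook_rail: Fixed wooden rail on two posts, board top 253 mm up, five steel hooks at y = -180, -90, 0, 90, 180 mm: level 6 mm arms 250 mm above the bench pointing to the body's -x (robot side), ends turned up 9 mm above arm centre, 10 to 19 mm in front of the hanging point. Lift 10 to 16 mm, then draw 40 mm to -x. Origin: on the bench under the middle hanging point; board face at x = +50 mm.
- tool_rack: Fixed wooden rack: plank 130 (x) x 240 (y) x 20 mm on end boards, top 100 mm above the bench, six square through holes 25 mm wide: centres at x = -25 mm, y = -72, 0, 72 mm (holes 0, 1, 2) and x = +25 mm, y = -72, 0, 72 mm (holes 3, 4, 5). Blade and ferrule go down the hole, the shoulder sits flat on the plank (tip 10 mm above the bench). Origin: on the bench under the plank's centre, z up.
- chisel_rest: Fixed wooden rest: base board 150 (x) x 215 (y) x 12 mm, two rails along y at x = -50 and +50 mm, 14 mm thick, tops 46 mm above the bench, each with 90-degree V notches 16 mm deep, 32 mm wide at y = -65, 0, 65 mm. A chisel lies along x across both rails in facing notches, its axis then 41 mm above the bench, its middle at x = 0. Origin: on the bench under its centre, z up.
- chisel0: Broad stone chisel lying loose on the bench (None if absent): steel, 200 mm long, octagonal bar 16 mm across flats from x = -100 to 70 mm, then a flat broad cutting end 40 mm wide, 6 mm thick to x = 100 mm; 0.26 kg, balances within 12 mm of its origin. Origin: on the axis at half length, 8 mm above the bench as it lies on a flat; x towards the cutting edge.
- chisel1: Another chisel lying loose on the bench, same as chisel0 (None if absent).
- callipers: Steel outside callipers 145 mm long hanging on one of the five hooks by the same kind of loop, from two bowed legs 100 mm wide; origin at the loop's foot, 21 mm under the hook arm. Stays hanging there.
- mallet: Carver's round mallet standing on its white head, handle up, 84 mm across, 222 mm high. Origin under its centre. Stays put.
- offcut: Loose marble offcut 75 x 55 x 60 mm. Origin under its centre. Stays put.
There are look-alikes about, which are no part of the job. What is shaped like the rasp2 but blue or purple is not meant.

How it is judged (in metres and radians):
At the end, for the whole second after the job is handed in: Rasps upright (0.12 rad) in rack holes, tip within 5 mm of seated height, 6 mm of hole centre in rack x and y; chisels in facing notches: 18 mm along, 5 mm sideways and in height, 0.07 rad in line; other rasps still in their holes, callipers hang within 30 mm of their start; all at rest (((x of rasp0 in the frame of tool_rack between -0.031 and -0.019 m and y of rasp0 in the frame of tool_rack between -0.078 and -0.066 m and z of rasp0 in the frame of tool_rack between 0.005 and 0.015 m and angle between rasp0's own z axis and vertical below 0.12 rad) or (x of rasp0 in the frame of tool_rack between -0.031 and -0.019 m and y of rasp0 in the frame of tool_rack between -0.006 and 0.006 m and z of rasp0 in the frame of tool_rack between 0.005 and 0.015 m and angle between rasp0's own z axis and vertical below 0.12 rad) or (x of rasp0 in the frame of tool_rack between -0.031 and -0.019 m and y of rasp0 in the frame of tool_rack between 0.066 and 0.078 m and z of rasp0 in the frame of tool_rack between 0.005 and 0.015 m and angle between rasp0's own z axis and vertical below 0.12 rad) or (x of rasp0 in the frame of tool_rack between 0.019 and 0.031 m and y of rasp0 in the frame of tool_rack between -0.078 and -0.066 m and z of rasp0 in the frame of tool_rack between 0.005 and 0.015 m and angle between rasp0's own z axis and vertical below 0.12 rad) or (x of rasp0 in the frame of tool_rack between 0.019 and 0.031 m and y of rasp0 in the frame of tool_rack between -0.006 and 0.006 m and z of rasp0 in the frame of tool_rack between 0.005 and 0.015 m and angle between rasp0's own z axis and vertical below 0.12 rad) or (x of rasp0 in the frame of tool_rack between 0.019 and 0.031 m and y of rasp0 in the frame of tool_rack between 0.066 and 0.078 m and z of rasp0 in the frame of tool_rack between 0.005 and 0.015 m and angle between rasp0's own z axis and vertical below 0.12 rad)) and ((x of rasp1 in the frame of tool_rack between -0.031 and -0.019 m and y of rasp1 in the frame of tool_rack between -0.078 and -0.066 m and z of rasp1 in the frame of tool_rack between 0.005 and 0.015 m and angle between rasp1's own z axis and vertical below 0.12 rad) or (x of rasp1 in the frame of tool_rack between -0.031 and -0.019 m and y of rasp1 in the frame of tool_rack between -0.006 and 0.006 m and z of rasp1 in the frame of tool_rack between 0.005 and 0.015 m and angle between rasp1's own z axis and vertical below 0.12 rad) or (x of rasp1 in the frame of tool_rack between -0.031 and -0.019 m and y of rasp1 in the frame of tool_rack between 0.066 and 0.078 m and z of rasp1 in the frame of tool_rack between 0.005 and 0.015 m and angle between rasp1's own z axis and vertical below 0.12 rad) or (x of rasp1 in the frame of tool_rack between 0.019 and 0.031 m and y of rasp1 in the frame of tool_rack between -0.078 and -0.066 m and z of rasp1 in the frame of tool_rack between 0.005 and 0.015 m and angle between rasp1's own z axis and vertical below 0.12 rad) or (x of rasp1 in the frame of tool_rack between 0.019 and 0.031 m and y of rasp1 in the frame of tool_rack between -0.006 and 0.006 m and z of rasp1 in the frame of tool_rack between 0.005 and 0.015 m and angle between rasp1's own z axis and vertical below 0.12 rad) or (x of rasp1 in the frame of tool_rack between 0.019 and 0.031 m and y of rasp1 in the frame of tool_rack between 0.066 and 0.078 m and z of rasp1 in the frame of tool_rack between 0.005 and 0.015 m and angle between rasp1's own z axis and vertical below 0.12 rad)) and ((x of rasp2 in the frame of tool_rack between -0.031 and -0.019 m and y of rasp2 in the frame of tool_rack between -0.078 and -0.066 m and z of rasp2 in the frame of tool_rack between 0.005 and 0.015 m and angle between rasp2's own z axis and vertical below 0.12 rad) or (x of rasp2 in the frame of tool_rack between -0.031 and -0.019 m and y of rasp2 in the frame of tool_rack between -0.006 and 0.006 m and z of rasp2 in the frame of tool_rack between 0.005 and 0.015 m and angle between rasp2's own z axis and vertical below 0.12 rad) or (x of rasp2 in the frame of tool_rack between -0.031 and -0.019 m and y of rasp2 in the frame of tool_rack between 0.066 and 0.078 m and z of rasp2 in the frame of tool_rack between 0.005 and 0.015 m and angle between rasp2's own z axis and vertical below 0.12 rad) or (x of rasp2 in the frame of tool_rack between 0.019 and 0.031 m and y of rasp2 in the frame of tool_rack between -0.078 and -0.066 m and z of rasp2 in the frame of tool_rack between 0.005 and 0.015 m and angle between rasp2's own z axis and vertical below 0.12 rad) or (x of rasp2 in the frame of tool_rack between 0.019 and 0.031 m and y of rasp2 in the frame of tool_rack between -0.006 and 0.006 m and z of rasp2 in the frame of tool_rack between 0.005 and 0.015 m and angle between rasp2's own z axis and vertical below 0.12 rad) or (x of rasp2 in the frame of tool_rack between 0.019 and 0.031 m and y of rasp2 in the frame of tool_rack between 0.066 and 0.078 m and z of rasp2 in the frame of tool_rack between 0.005 and 0.015 m and angle between rasp2's own z axis and vertical below 0.12 rad)) and ((x of rasp3 in the frame of tool_rack between -0.031 and -0.019 m and y of rasp3 in the frame of tool_rack between -0.078 and -0.066 m and z of rasp3 in the frame of tool_rack between 0.005 and 0.015 m and angle between rasp3's own z axis and vertical below 0.12 rad) or (x of rasp3 in the frame of tool_rack between -0.031 and -0.019 m and y of rasp3 in the frame of tool_rack between -0.006 and 0.006 m and z of rasp3 in the frame of tool_rack between 0.005 and 0.015 m and angle between rasp3's own z axis and vertical below 0.12 rad) or (x of rasp3 in the frame of tool_rack between -0.031 and -0.019 m and y of rasp3 in the frame of tool_rack between 0.066 and 0.078 m and z of rasp3 in the frame of tool_rack between 0.005 and 0.015 m and angle between rasp3's own z axis and vertical below 0.12 rad) or (x of rasp3 in the frame of tool_rack between 0.019 and 0.031 m and y of rasp3 in the frame of tool_rack between -0.078 and -0.066 m and z of rasp3 in the frame of tool_rack between 0.005 and 0.015 m and angle between rasp3's own z axis and vertical below 0.12 rad) or (x of rasp3 in the frame of tool_rack between 0.019 and 0.031 m and y of rasp3 in the frame of tool_rack between -0.006 and 0.006 m and z of rasp3 in the frame of tool_rack between 0.005 and 0.015 m and angle between rasp3's own z axis and vertical below 0.12 rad) or (x of rasp3 in the frame of tool_rack between 0.019 and 0.031 m and y of rasp3 in the frame of tool_rack between 0.066 and 0.078 m and z of rasp3 in the frame of tool_rack between 0.005 and 0.015 m and angle between rasp3's own z axis and vertical below 0.12 rad)) and ((x of chisel0 in the frame of chisel_rest between -0.018 and 0.018 m and y of chisel0 in the frame of chisel_rest between -0.07 and -0.06 m and z of chisel0 in the frame of chisel_rest between 0.0363 and 0.0463 m and angle between the x axis of chisel0 and the x axis of chisel_rest, either way round below 0.07 rad) or (x of chisel0 in the frame of chisel_rest between -0.018 and 0.018 m and y of chisel0 in the frame of chisel_rest between -0.005 and 0.005 m and z of chisel0 in the frame of chisel_rest between 0.0363 and 0.0463 m and angle between the x axis of chisel0 and the x axis of chisel_rest, either way round below 0.07 rad) or (x of chisel0 in the frame of chisel_rest between -0.018 and 0.018 m and y of chisel0 in the frame of chisel_rest between 0.06 and 0.07 m and z of chisel0 in the frame of chisel_rest between 0.0363 and 0.0463 m and angle between the x axis of chisel0 and the x axis of chisel_rest, either way round below 0.07 rad)) and ((x of chisel1 in the frame of chisel_rest between -0.018 and 0.018 m and y of chisel1 in the frame of chisel_rest between -0.07 and -0.06 m and z of chisel1 in the frame of chisel_rest between 0.0363 and 0.0463 m and angle between the x axis of chisel1 and the x axis of chisel_rest, either way round below 0.07 rad) or (x of chisel1 in the frame of chisel_rest between -0.018 and 0.018 m and y of chisel1 in the frame of chisel_rest between -0.005 and 0.005 m and z of chisel1 in the frame of chisel_rest between 0.0363 and 0.0463 m and angle between the x axis of chisel1 and the x axis of chisel_rest, either way round below 0.07 rad) or (x of chisel1 in the frame of chisel_rest between -0.018 and 0.018 m and y of chisel1 in the frame of chisel_rest between 0.06 and 0.07 m and z of chisel1 in the frame of chisel_rest between 0.0363 and 0.0463 m and angle between the x axis of chisel1 and the x axis of chisel_rest, either way round below 0.07 rad)) and x of stand0 in the frame of tool_rack between -0.031 and -0.019 m and y of stand0 in the frame of tool_rack between -0.078 and -0.066 m and z of stand0 in the frame of tool_rack between 0.005 and 0.015 m and angle between each of stand0, stand1, stand2, stand3, stand4, stand5's own z axis and vertical below 0.12 rad and x of stand1 in the frame of tool_rack between -0.031 and -0.019 m and y of stand1 in the frame of tool_rack between -0.006 and 0.006 m and z of stand1 in the frame of tool_rack between 0.005 and 0.015 m and x of stand2 in the frame of tool_rack between -0.031 and -0.019 m and y of stand2 in the frame of tool_rack between 0.066 and 0.078 m and z of stand2 in the frame of tool_rack between 0.005 and 0.015 m and x of stand3 in the frame of tool_rack between 0.019 and 0.031 m and y of stand3 in the frame of tool_rack between -0.078 and -0.066 m and z of stand3 in the frame of tool_rack between 0.005 and 0.015 m and x of stand4 in the frame of tool_rack between 0.019 and 0.031 m and y of stand4 in the frame of tool_rack between -0.006 and 0.006 m and z of stand4 in the frame of tool_rack between 0.005 and 0.015 m and x of stand5 in the frame of tool_rack between 0.019 and 0.031 m and y of stand5 in the frame of tool_rack between 0.066 and 0.078 m and z of stand5 in the frame of tool_rack between 0.005 and 0.015 m and linear speed of each of rasp0, rasp1, rasp2, rasp3, chisel0, chisel1 below 0.03 m/s and distance of callipers from where it was at the start of the episode below 0.03 m); the robot touches nothing.
It fails at once if a rasp already standing in the rack is lifted out (z of any of stand0, stand1, stand2, stand3, stand4, stand5 in the frame of tool_rack above 0.04 m).
It fails at once if the callipers are knocked off their hook (distance of callipers from where it was at the start of the episode above 0.08 m).
It fails at once if a rasp is dropped or rammed into the rack (over 60 N) (contact force between any of rasp0, rasp1, rasp2, rasp3 and tool_rack above 60 N).
It fails at once if the mallet or the offcut is shoved aside by more than 30 mm (distance of any of mallet, offcut from where it was at the start of the episode above 0.03 m).
Of rasp0, rasp1, rasp2, rasp3 only 3 to 4 are there at a start; the rules pass over those that are not, and their reading is None.
Of stand0, stand1, stand2, stand3, stand4, stand5 only 1 to 2 are there at a start; the rules pass over those that are not, and their reading is None.
Of chisel0, chisel1 only 1 to 2 are there at a start; the rules pass over those that are not, and their reading is None.
At some moment in a run one of chisel0, chisel1 may be knocked a few centimetres aside while the robot is not near it.
It also fails if it takes over 210 s, if anything falls off the work surface, if the arm or the gripper's body presses on something with over 40 N, if the wrist force passes 120 N, or if a joint passes its speed limit or range.

## Working session

There is one attempt and no reset: what is moved stays moved. The work goes in short steps, Python scripts to look and compute and a tool call to move; the robot and the scene stay as the last step left them, time stands still between calls to the robot, and variables do not carry over. Pictures are saved under pics/ and viewed, at most 14 in all, crops included, and the job is handed in when it is done.

Besides the shell and the picture viewer there is one more tool, called in YAML: its name, and indented under it one key for each argument. play_rows: Moves the arm, as the interface text tells. Its arguments: {"type":"object","properties":{"targets":{"type":"array","items":{"type":"number"}}},"required":["targets"]}

```bash
mkdir -p pics; ls; cat > h.py <<'E'
import numpy as np, cv2
from scipy.spatial.transform import Rotation as Ro
from station import sensors, viewer, robot
def cam(n):
    s=viewer.snapshot(n); R=cv2.Rodrigues(np.array(s['rvec'],float))[0]; t=np.array(s['tvec'],float).ravel()
    z=s['z_map'].astype(float); v,u=np.mgrid[:420,:560]
    P=np.stack([(u-s['cx'])/s['fx']*z,(v-s['cy'])/s['fy']*z,z],-1)
    W=(P-t)@R; W[z==0]=np.nan
    return s['img'],W,dict(R=R,t=t,f=(s['fx'],s['fy'],s['cx'],s['cy']))
def ray(c,u,v,h):
    fx,fy,cx,cy=c['f']; d=np.array([(u-cx)/fx,(v-cy)/fy,1])@c['R']; o=-c['t']@c['R']
    return o+d*(h-o[2])/d[2]
def st():
    s=sensors.get_state(); print(round(s['time'],2),np.round(s['tcp_pos'],1),np.round(s['ee_rot'],4),np.round(s['force'],1),round(s['finger_gap'],1),round(s['gripper_force'],1),np.round(s['joints'],2)); return s
E
python3 - <<'E'
from h import *
st(); print(robot.grasp_offset)
for n in('scene','top'):
    im,W,c=cam(n); cv2.imwrite(f'pics/{n}0.png',cv2.resize(im,(784,588))); np.savez(f'/tmp/{n}.npz',im=im,W=W)
    print(n,-c['t']@c['R'],c['R'][2],c['f'])
E
```

```text
pics
0.0 [279.2 668.2 230.1] [ 1.966e-01  9.805e-01 -1.100e-03 -2.000e-04] [-0.6 -0.4 -0.6] 85.2 0.0 [-1.27  0.59  0.05  1.61 -0.03  0.94 -0.03]
-18.700000000000003
scene [ 441.81378683 -489.96144377  977.99673566] [ 0.14713407  0.49108833 -0.85859409] (427.5221406609087, 427.5221406609087, 274.20958126148656, 214.15102336924406)
top [ 321.01681727   17.72079272 1428.77249489] [ 0.18340096 -0.00967696 -0.98299056] (544.0089764476068, 544.0089764476068, 266.31209266720384, 216.38560442853043)
```

View pics/scene0.png

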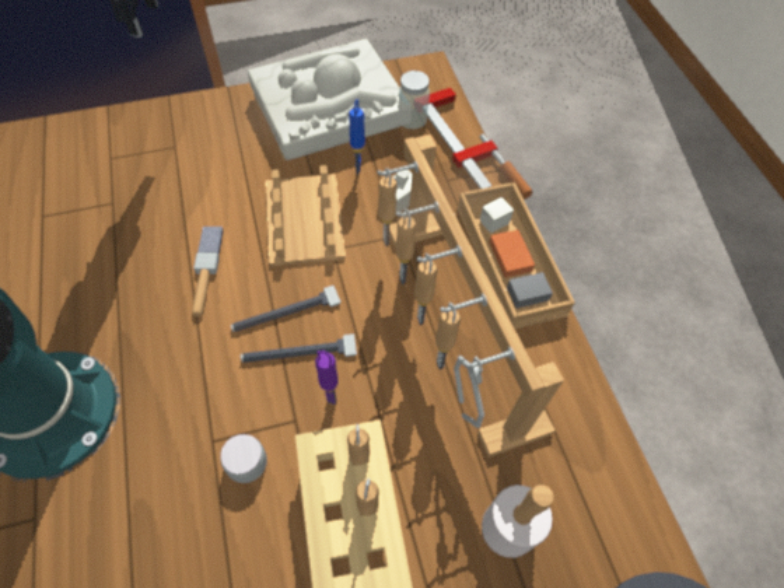

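View pics/top0.png

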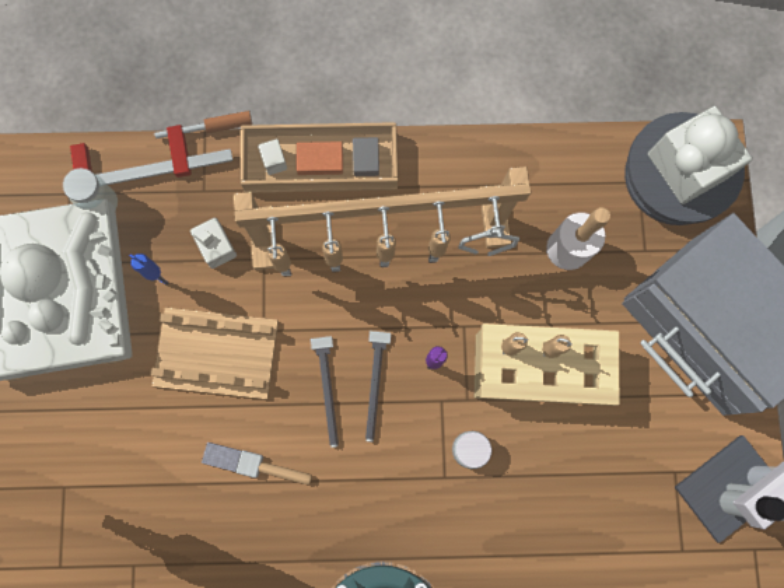

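```bash
python3 - <<'E'
from h import *
def top(name):
    d=np.load(f'/tmp/{name}.npz'); return d['im'],d['W']
im,W=top('top'); hsv=cv2.cvtColor(im,cv2.COLOR_BGR2HSV)
x,y,z=W[...,0],W[...,1],W[...,2]
g=(abs(z)<3);print('bench z',np.nanmedian(z[(abs(z)<20)]))
def rect(m,lab,minpts=15):
    m=m.astype(np.uint8); n,l,s,_=cv2.connectedComponentsWithStats(m,connectivity=8)
    for i in range(1,n):
        if s[i,4]<minpts: continue
        p=W[l==i]; r=cv2.minAreaRect(p[:,:2].astype(np.float32)); cnt=p.mean(0)
        print(lab,s[i,4],'px',(s[i,:2]+s[i,2:4]/2)*1.4,'rect',np.round(r[0],1),np.round(r[1],1),round(r[2],1),'mean',np.round(cnt,1),'z',np.round(np.percentile(p[:,2],[5,50,95]),1))
rect((z>94)&(z<106)&(y<0)&(y>-400)&(x>350)&(x<650),'rack',60)
rect((z>37)&(z<52)&(y>150)&(y<450)&(x<650),'restrail',40)
rect((z>9)&(z<30)&(abs(y)<200)&(x<650)&(x>300)&(hsv[...,1]<130),'chis',40)
rect((z>235)&(z<262)&(x>500),'rail+hooks',30)
rect((z>205)&(z<234)&(x>450)&(x<800)&(y>-250),'handletops',8)
rect((z>150)&(z<190)&(y<-50)&(y>-400)&(x<620),'stand',8)
rect((z>30)&(z<240)&(x<640)&(x>300)&(hsv[...,0]>110)&(hsv[...,1]>90),'bluepurp',8)
np.set_printoptions(linewidth=250)
E
```

```text
bench z -0.3042028976508615
rack 3659 px [545.3 364. ] rect [ 455.2 -293.6] [222.  130.7] 85.7 mean [ 451.8 -289.9   99.1] z [ 95.   99.  103.4]
restrail 70 px [169.4 318.5] rect [559.8 380.1] [31.7 14.7] 83.7 mean [559.3 381.4  44.4] z [38.2 44.3 49.4]
restrail 108 px [198.8 322.7] rect [552.2 327.3] [53.8 14.8] 83.2 mean [551.6 324.7  44. ] z [38.  44.3 49.7]
restrail 107 px [234.5 326.2] rect [543.3 261.3] [50.9 14.4] 81.9 mean [543.1 260.9  44.2] z [38.9 44.2 49.8]
restrail 65 px [262.5 329.7] rect [536.8 209. ] [32.3 14.4] 82.9 mean [536.  206.8  44.1] z [38.6 44.  48.5]
restrail 78 px [161.7 373.1] rect [460.2 392.1] [34.7 14. ] 82.9 mean [460.1 392.7  44.3] z [38.5 44.7 49.1]
restrail 111 px [191.1 376.6] rect [453.2 338.7] [51.4 14.3] 81.4 mean [453.  338.5  44.3] z [39.1 43.9 49.4]
restrail 105 px [226.1 380.1] rect [444.8 275.6] [50.7 14.2] 82.8 mean [444.5 274.5  44.5] z [39.9 44.8 49.6]
restrail 62 px [256.2 383.6] rect [436.9 220.1] [28.5 13. ] 87.1 mean [436.9 219.1  44.3] z [39.  44.5 48.9]
chis 94 px [273.7 346.5] rect [508.6 194.9] [ 14.8 100.4] 86.3 mean [520.2 194.
[... 1963 characters left out ...]
4.7 230.8]
handletops 15 px [521.5 339.5] rect [ 484.8 -232.7] [17.8  3.3] 79.5 mean [ 484.8 -231.6  210.1] z [205.5 210.7 214.9]
stand 152 px [516.6 342.3] rect [ 484.1 -231.7] [30.8 27.9] 18.6 mean [ 482.5 -229.9  178.6] z [154.1 182.5 187.4]
stand 152 px [560.  345.1] rect [ 478.5 -304. ] [28.9 28.5] 44.1 mean [ 477.  -300.4  177.9] z [155.2 182.  187.1]
stand 135 px [438.2 355.6] rect [ 466.9 -101. ] [29.8 31.1] 43.5 mean [ 465.2 -100.   166.8] z [157.4 166.7 182.9]
bluepurp 199 px [145.6 268.1] rect [630.8 399.7] [29.8 18.2] 89.7 mean [630.1 395.8 146.9] z [ 98.7 157.3 193.2]
bluepurp 161 px [436.1 357.7] rect [465.4 -99.1] [27.5 27.6] 85.9 mean [463.5 -97.7 160.1] z [112.7 165.7 190.8]
```

```bash
cat >> h.py <<'E'
def comps(m,mn):
    n,l,s,_=cv2.connectedComponentsWithStats(m.astype(np.uint8),connectivity=8)
    return [l==i for i in range(1,n) if s[i,4]>=mn]
def chisels(im,W):
    hsv=cv2.cvtColor(im,cv2.COLOR_BGR2HSV); z=W[...,2]
    m=(z>9)&(z<70)&(W[...,1]<480)&(W[...,1]>-90)&(W[...,0]<660)&(W[...,0]>300)&(hsv[...,1]<110)
    for k in comps(m,150):
        p=W[k]; vx,vy,x0,y0=cv2.fitLine(p[:,:2].astype(np.float32),cv2.DIST_HUBER,0,.01,.01).ravel()
        for _ in range(4):
            d=np.array([vx,vy]); d*=np.sign(d[0]); s=p[:,:2]@d; e=(p[:,:2]-[x0,y0])@[-d[1],d[0]]
            lo,hi=np.percentile(s,[.5,99.5]); wl=np.ptp(e[s<lo+35]); wh=np.ptp(e[s>hi-20])
            if wh>wl: b=s<hi-38; dirn=1
            else: b=s>lo+38; dirn=-1
            b&=abs(e)<14
            vx,vy,x0,y0=cv2.fitLine(p[b][:,:2].astype(np.float32),cv2.DIST_L2,0,.01,.01).ravel()
        mid=np.array([x0,y0])+d*((lo+hi)/2-np.array([x0,y0])@d)
        print('chisel mid',np.round(mid,1),'len',round(hi-lo,1),'yaw deg',round(np.degrees(np.arctan2(d[1],d[0])),1),'edge at +x' if dirn>0 else 'edge at -x','ztop',np.round(np.percentile(p[b][:,2],[50,90]),1))
def rel(tgt,yawy):
    """print rows: turn about tool z, then shift in the turned tool frame. yawy: tool-y heading deg"""
    s=sensors.get_state(); R=Ro.from_quat(s['ee_rot']); M=R.as_matrix()
    c=np.radians(yawy); ty=np.array([np.cos(c),np.sin(c),0]); tz=np.array([0,0,-1.]); T=np.c_[np.cross(ty,tz),ty,tz]
    rv=(R.inv()*Ro.from_matrix(T)).as_rotvec()/(2*np.pi)
    d=np.array(tgt)-s['tcp_pos']
    print('turn share',np.round(rv,4),'shift share after turn',np.round(T.T@d/250,4),'mm',np.round(d,1))
E
python3 - <<'E'
from h import *
d=np.load('/tmp/top.npz'); im,W=d['im'],d['W']; x,y,z=W[...,0],W[...,1],W[...,2]
m=(z>92)&(z<108)&(y<-100)&(y>-450)&(x>350)&(x<560)
k=max(comps(m,50),key=lambda a:a.sum()); print('rack',cv2.minAreaRect(W[k][:,:2].astype(np.float32)))
# holes: fill, by ray onto z=100
from station import viewer
im2,W2,c=cam('top')
filled=cv2.morphologyEx(k.astype(np.uint8),cv2.MORPH_CLOSE,np.ones((25,25)))
h=(filled>0)&(z<90)
for q in comps(h,40):
    cnt,_=cv2.findContours(q.astype(np.uint8),0,2); r=cv2.minAreaRect(cnt[0]); u,v=r[0]
    print('hole px',np.round([u,v],1),r[1],np.round(ray(c,u,v,100),1))
chisels(im,W)
cal=(abs(y+197)<75)&(x>600)&(x<685)&(z>70)
for a,b in((75,110),(110,140),(140,170),(170,190),(190,215),(215,235)):
    p=W[cal&(z>a)&(z<b)]; 
    if len(p): print('cal',a,b,len(p),np.round([p[:,0].min(),p[:,0].max(),p[:,1].min(),p[:,1].max()],1))
cv2.imwrite('pics/crop.png',cv2.resize(im[140:330,100:470],(800,411)))
rel([428,93,150],80)
E
```

```text
rack ((454.6363525390625, -302.689208984375), (240.50765991210938, 130.77259826660156), 85.54551696777344)
hole px [422.  251.5] (9.0, 8.0) [ 472.4 -376.   100. ]
hole px [363.5 268. ] (9.0, 10.0) [ 435.2 -229.8  100. ]
hole px [392.5 270. ] (10.0, 9.0) [ 428.7 -300.4  100. ]
hole px [421.5 271.5] (9.0, 9.0) [ 423.4 -371.   100. ]
chisel mid [573.5 465.8] len 170.8 yaw deg 7.2 edge at -x ztop [59.7 68.8]
chisel mid [497.1 300.6] len 212.4 yaw deg 83.2 edge at -x ztop [12.5 15.8]
chisel mid [430.    4.3] len 202.1 yaw deg -6.9 edge at +x ztop [14.3 18. ]
chisel mid [422.   92.2] len 201.0 yaw deg 6.3 edge at +x ztop [14.3 18.3]
chisel mid [311.5 265.6] len 104.3 yaw deg 82.2 edge at +x ztop [18.2 21.6]
cal 75 110 48 [ 655.3  665.2 -225.1 -169.7]
cal 110 140 53 [ 656.3  665.3 -245.2 -146.8]
cal 140 170 22 [ 656.5  660.9 -245.6 -147. ]
cal 170 190 52 [ 655.7  665.2 -245.2 -148.9]
cal 190 215 69 [ 655.   666.3 -232.  -163.7]
cal 215 235 45 [ 650.1  664.7 -210.4 -122. ]
turn share [-0.0003 -0.     -0.0352] shift share after turn [-0.9855 -2.1631  0.3215] mm [ 148.7 -575.3  -80.4]
```

View pics/crop.png

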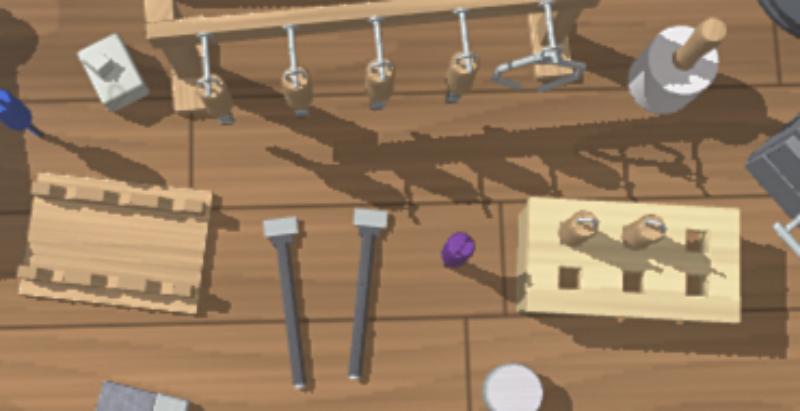

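play_rows:
  targets: [0,0,0,0,0,-0.027,-1,0,0,0,0,0,-0.027,-1,0,0,0,0,0,-0.0267,-1,0,0,0,0,0,0,-1]

```text
time: 0.65
tcp_pos: [279.6, 668.6, 230.8]
ee_rot: [-0.055, 0.999, -0.0, -0.0]
force: [0.3, 0.0, 0.6]
finger_gap: 85.2
gripper_force: 0.0
```

```bash
python3 -c "
from h import *
st(); rel([422,92.2,150],96.3)"
```

```text
0.65 [279.6 668.6 230.8] [-5.450e-02  9.985e-01 -3.000e-04 -4.000e-04] [0.3 0.  0.6] 85.2 0.0 [-1.18  0.59 -0.09  1.6   0.06  0.95  0.39]
turn share [-0.0001 -0.0001 -0.0001] shift share after turn [-0.3131 -2.354   0.3234] mm [ 142.4 -576.4  -80.8]
```

play_rows:
  targets: [-0.0313,-0.2354,0,0,0,0,0,-0.0313,-0.2354,0,0,0,0,0,-0.0313,-0.2354,0,0,0,0,0,-0.0313,-0.2354,0,0,0,0,0,-0.0313,-0.2354,0,0,0,0,0,-0.0313,-0.2354,0,0,0,0,0,-0.0313,-0.2354,0,0,0,0,0,-0.0313,-0.2354,0,0,0,0,0,-0.0313,-0.2354,0,0,0,0,0,-0.0313,-0.2354,0,0,0,0,0,0,0,0.16,0,0,0,0,0,0,0.16,0,0,0,0,0,0,0,0,0,0,0]

```text
time: 2.28
tcp_pos: [420.7, 92.0, 149.6]
ee_rot: [-0.054, 0.999, -0.001, -0.003]
force: [-0.5, 0.3, 0.2]
finger_gap: 42.4
gripper_force: 0.0
```

```bash
python3 -c "
from h import *
st(); rel([422,92.2,4],96.3)
im,W,c=cam('scene');cv2.imwrite('pics/s1.png',im)"
```

```text
2.27 [420.7  92.  149.6] [-5.430e-02  9.985e-01 -8.000e-04 -2.900e-03] [-0.5  0.3  0.2] 42.4 0.0 [-0.33  0.37  0.01  2.32 -0.01  0.46  1.37]
turn share [-0.0002 -0.0009 -0.0002] shift share after turn [-5.100e-03  3.000e-04  5.824e-01] mm [   1.3    0.2 -145.6]
```

View pics/s1.png

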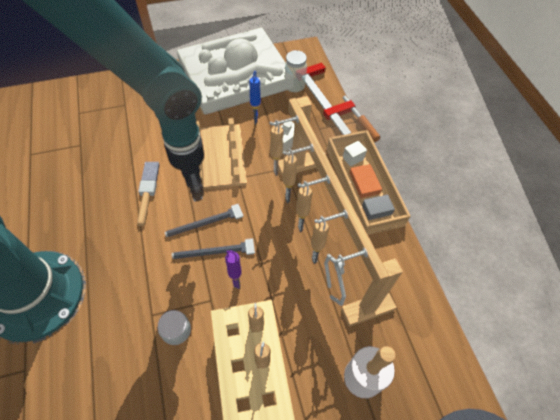

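play_rows:
  targets: [-0.005,0,0.17,0,0,0,0,0,0,0.17,0,0,0,0,0,0,0.17,0,0,0,0,0,0,0.07,0,0,0,0,0,0,0,0,0,0,0,0,0,0,0,0,0,1,0,0,0,0,0,0,1,0,0,0,0,0,0,1,0,0,0,0,0,0,1]

```text
time: 3.45
tcp_pos: [425.2, 93.0, 8.0]
ee_rot: [-0.055, 0.998, 0.0, 0.002]
force: [0.1, -0.7, 5.9]
finger_gap: 13.6
gripper_force: 58.6
```

```bash
python3 -c "
from h import *
st()"
```

```text
3.45 [425.2  93.    8. ] [-5.540e-02  9.985e-01  3.000e-04  1.800e-03] [ 0.1 -0.7  5.9] 13.6 58.6 [-0.32  0.68  0.    2.38 -0.01  0.08  1.37]
```

play_rows:
  targets: [0,0,0,0,0,0,0.2,0,0,0,0,0,0,0.2,0,0,0,0,0,0,0.2,0,0,-0.08,0,0,0,0.2,-0.08,0,0,0,0,0,0.2,0,0,0,0,0,0,0.2]

```text
time: 4.2
tcp_pos: [445.8, 95.6, 26.5]
ee_rot: [-0.055, 0.998, 0.0, 0.002]
force: [0.4, -0.3, -0.2]
finger_gap: 34.2
gripper_force: 0.0
```

```bash
python3 -c "
from h import *
st();rel([445,94.7,3],96.3)
chisels(*cam('top')[:2])"
```

```text
4.2 [445.8  95.6  26.5] [-5.540e-02  9.985e-01  4.000e-04  1.600e-03] [ 0.4 -0.3 -0.2] 34.2 0.0 [-0.31  0.64  0.    2.33 -0.01  0.17  1.38]
turn share [0.0001 0.0005 0.0001] shift share after turn [ 0.0036 -0.0034  0.0941] mm [ -0.8  -0.9 -23.5]
chisel mid [573.7 465.9] len 171.1 yaw deg 7.3 edge at -x ztop [58.7 68.8]
chisel mid [517.5 306. ] len 239.2 yaw deg -73.7 edge at -x ztop [13.5 42.9]
chisel mid [430.6   4.2] len 200.5 yaw deg -7.3 edge at +x ztop [14.  17.9]
chisel mid [306.9 297.7] len 43.5 yaw deg 86.6 edge at +x ztop [15.9 21.3]
```

play_rows:
  targets: [0,-0.003,0.05,0,0,0,0.2,0,0,0.044,0,0,0,0.2,0,0,0,0,0,0,0.2,0,0,0,0,0,0,1,0,0,0,0,0,0,1,0,0,0,0,0,0,1,0,0,0,0,0,0,1]

```text
time: 5.12
tcp_pos: [443.7, 94.4, 2.8]
ee_rot: [-0.056, 0.998, -0.0, -0.0]
force: [-0.1, -0.3, -3.2]
finger_gap: 14.4
gripper_force: 58.6
```

```bash
python3 -c "
from h import *
st()"
```

```text
5.12 [443.7  94.4   2.8] [-5.560e-02  9.985e-01 -0.000e+00 -1.000e-04] [-0.1 -0.3 -3.2] 14.4 58.6 [-0.31  0.7   0.    2.33 -0.    0.11  1.38]
```

play_rows:
  targets: [0,0,-0.2,0,0,0,1,0,0,-0.24,0,0,0,1,0,0,0,0,0,0.0193,1,0,0,0,0,0,0.0193,1,0,0,0,0,0,0,1]

```text
time: 5.75
tcp_pos: [443.7, 94.3, 113.0]
ee_rot: [0.065, 0.998, -0.0, 0.0]
force: [-0.1, -0.3, -2.9]
finger_gap: 14.1
gripper_force: 59.5
```

```bash
python3 -c "
from h import *
st();rel([519.8,297.6,112],82.4)"
```

```text
5.75 [443.7  94.3 113. ] [ 6.490e-02  9.979e-01 -1.000e-04  3.000e-04] [-0.1 -0.3 -2.9] 14.1 59.5 [-0.36  0.46  0.07  2.3  -0.08  0.38  1.22]
turn share [-0.      0.0001  0.0005] shift share after turn [-0.1943  0.8462  0.004 ] mm [ 76.1 203.3  -1. ]
```

play_rows:
  targets: [-0.0486,0.2115,0,0,0,0,1,-0.0486,0.2115,0,0,0,0,1,-0.0486,0.2115,0,0,0,0,1,-0.0486,0.2115,0,0,0,0,1,0,0,0,0,0,0,1]

```text
time: 6.38
tcp_pos: [520.9, 305.0, 112.5]
ee_rot: [0.061, 0.998, 0.003, 0.001]
force: [0.3, 0.2, -3.4]
finger_gap: 13.8
gripper_force: 59.7
```

```bash
python3 -c "
from h import *
st();rel([519.8,297.6,40],82.4)
im,W,c=cam('top'); im2,W2,c2=cam('scene')
cv2.imwrite('pics/p.png',np.hstack([cv2.resize(im[170:320,90:240],(400,400)),cv2.resize(im2[80:230,130:280],(400,400))]))"
```

```text
6.38 [520.9 305.  112.5] [0.0608 0.9981 0.0027 0.0013] [ 0.3  0.2 -3.4] 13.8 59.7 [-0.68  0.6   0.11  1.98 -0.12  0.57  0.96]
turn share [0.0009 0.0004 0.0017] shift share after turn [ 0.0003 -0.0297  0.2901] mm [ -1.1  -7.4 -72.5]
```

View pics/p.png

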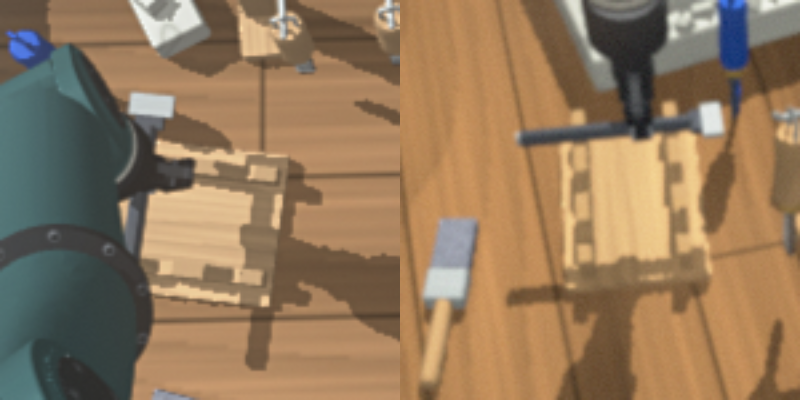

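play_rows:
  targets: [0,0,0,0,0,0,1,0,0,0,0,0,0,1]

```text
time: 6.72
tcp_pos: [519.4, 295.8, 112.6]
ee_rot: [0.066, 0.998, -0.001, -0.0]
force: [0.4, -0.9, -3.6]
finger_gap: 13.7
gripper_force: 59.7
```

```bash
cat >> h.py <<'E'
def held(zlo,zhi,n='scene',ctr=(500,300),r=140):
    im,W,c=cam(n); hsv=cv2.cvtColor(im,cv2.COLOR_BGR2HSV); z=W[...,2]
    m=(z>zlo)&(z<zhi)&(hsv[...,1]<140)&(np.hypot(W[...,0]-ctr[0],W[...,1]-ctr[1])<r)
    return W[m],im,m
E
python3 - <<'E'
from h import *
st();rel([519.8,297.6,40],82.4)
for n in('scene','top'):
    p,im,m=held(100,140,n)
    x=p[:,0]
    for a in range(390,640,25):
        q=p[(x>a)&(x<a+25)]
        if len(q)>2: print(n,a,len(q),np.round(np.median(q,0),1),np.round([q[:,1].min(),q[:,1].max()],1))
    print(n,x.min(),x.max())
E
```

```text
6.72 [519.4 295.8 112.6] [ 6.650e-02  9.978e-01 -6.000e-04 -4.000e-04] [ 0.4 -0.9 -3.6] 13.7 59.7 [-0.67  0.59  0.11  1.99 -0.12  0.57  0.96]
turn share [-0.0002 -0.0001 -0.0001] shift share after turn [-0.0007  0.0074  0.2905] mm [  0.4   1.8 -72.6]
scene 390 41 [406.1 303.7 119.9] [299.2 316.8]
scene 415 61 [428.1 300.8 121.1] [294.2 309.4]
scene 440 60 [452.6 297.9 121.1] [291.4 307.6]
scene 465 61 [477.9 294.2 120.5] [288.1 305.4]
scene 490 55 [501.5 290.3 121.1] [271.5 301.2]
scene 515 50 [527.  280.  123.5] [270.3 293.1]
scene 540 61 [551.9 284.6 121.2] [278.3 298.2]
scene 565 96 [580.1 281.5 119.6] [261.9 304.1]
scene 590 47 [595.2 286.3 118.8] [261.7 303.7]
scene 397.9481590086684 601.9737534288421
top 440 41 [457.3 300.9 123.4] [296.3 310.4]
top 465 76 [477.3 301.6 123.4] [292.9 311.8]
top 490 54 [498.7 296.3 124.5] [277.2 307.2]
top 540 20 [559.3 285.9 123.2] [284.  292.6]
top 565 136 [580.3 286.3 121.2] [267.1 308.9]
top 590 58 [594.7 290.8 120.4] [267.  307.1]
top 443.6487168387877 600.6815979769854
```

play_rows:
  targets: [0,0.007,0.1,0,0,0,1,0,0,0.1,0,0,0,1,0,0,0.06,0,0,0,1,0,0,0.038,0,0,0,1,0,0,0,0,0,0,1,0,0,0,0,0,0,1]

```text
time: 7.58
tcp_pos: [520.3, 299.4, 38.7]
ee_rot: [0.066, 0.998, 0.0, 0.0]
force: [0.1, -1.3, -4.0]
finger_gap: 13.9
gripper_force: 59.7
```

```bash
python3 -c "
from h import *
st();rel([519.8,297.6,37],82.4)"
```

```text
7.58 [520.3 299.4  38.7] [6.560e-02 9.978e-01 1.000e-04 3.000e-04] [ 0.1 -1.3 -4. ] 13.9 59.7 [-0.66  0.71  0.09  2.01 -0.13  0.43  0.97]
turn share [0.     0.0001 0.0002] shift share after turn [ 0.0009 -0.0075  0.0068] mm [-0.5 -1.8 -1.7]
```

play_rows:
  targets: [0,-0.006,0.006,0,0,0,1,0,0,0,0,0,0,1,0,0,0,0,0,0,0.2,0,0,0,0,0,0,0.2,0,0,0,0,0,0,0.2,0,0,-0.15,0,0,0,0.2,0,0,-0.2,0,0,0,0.2,0,0,-0.05,0,0,0,0.2,0,0,0,0,0,0.002,0.2]

```text
time: 8.7
tcp_pos: [520.1, 298.3, 137.7]
ee_rot: [0.072, 0.997, 0.001, 0.001]
force: [0.5, -0.3, -0.3]
finger_gap: 33.8
gripper_force: 0.0
```

```bash
python3 -c "
from h import *
st();rel([452,2,135],83)
for n in ('scene','top'):
    p,im,m=held(15,70,n)
    x=p[:,0]
    for a in range(390,640,25):
        q=p[(x>a)&(x<a+25)]
        if len(q)>2: print(n,a,len(q),np.round(np.median(q,0),1),np.round([q[:,1].min(),q[:,1].max()],1))
    print(x.min(),x.max())
chisels(im,cam('top')[1])"
```

```text
8.7 [520.1 298.3 137.7] [7.210e-02 9.974e-01 7.000e-04 8.000e-04] [ 0.5 -0.3 -0.3] 33.8 0.0 [-0.69  0.56  0.13  1.97 -0.12  0.61  0.94]
turn share [ 0.0002  0.0002 -0.0035] shift share after turn [ 0.1261 -1.2097  0.0107] mm [ -68.1 -296.3   -2.7]
scene 390 36 [407.  305.8  45. ] [300.4 317.6]
scene 415 115 [434.2 261.8  42.7] [200.5 313.6]
scene 440 303 [451.3 297.   42.2] [199.9 405.9]
scene 465 85 [471.9 299.9  44.1] [229.7 401.5]
scene 490 57 [502.6 292.2  45.5] [231.2 305.6]
scene 515 125 [533.9 244.8  42.5] [186.5 302.8]
scene 540 260 [550.9 287.4  43.1] [188.4 391.4]
scene 565 106 [578.5 284.6  42.8] [265.1 389.8]
scene 590 48 [595.4 284.6  42.5] [265.  305.7]
398.58710213240636 603.2220815820962
top 415 176 [434.5 249.7  40.6] [202.3 314.1]
top 440 252 [447.6 287.2  43.8] [199.9 329.4]
top 465 127 [477.2 297.7  37.4] [197.2 335.1]
top 490 129 [502.4 295.3  40.1] [191.6 342.6]
top 515 179 [532.8 230.   35.3] [189.4 345.5]
top 540 126 [546.4 251.3  44.2] [191.9 299.1]
top 565 128 [580.  288.6  44.5] [257.4 315.3]
top 590 51 [595.3 291.8  42.5] [269.2 309. ]
414.4066091490206 600.1245700896374
chisel mid [503.9 262.1] len 197.7 yaw deg 18.0 edge at -x ztop [14.5 46.5]
chisel mid [430.5   4.2] len 201.2 yaw deg -7.1 edge at +x ztop [14.4 18.5]
chisel mid [311.2 265. ] len 105.8 yaw deg 82.6 edge at +x ztop [18.1 22.2]
```

play_rows:
  targets: [0.025,-0.242,0,0,0,-0.0007,0.2,0.025,-0.242,0,0,0,-0.0007,0.2,0.025,-0.242,0,0,0,-0.0007,0.2,0.025,-0.242,0,0,0,-0.0007,0.2,0.025,-0.242,0,0,0,-0.0007,0.2,0,0,0.1,0,0,0,0.2,0,0,0.1,0,0,0,0.2,0,0,0.1,0,0,0,0.2,0,0,0,0,0,0,0.2,0,0,0,0,0,0,0.2]

```text
time: 10.1
tcp_pos: [447.8, 2.4, 61.7]
ee_rot: [0.061, 0.998, -0.0, -0.0]
force: [-0.4, -0.1, 0.6]
finger_gap: 34.6
gripper_force: 0.0
```

```bash
python3 -c "
from h import *
st();rel([452.1,1.5,3],82.9)
chisels(*cam('top')[:2])"
```

```text
10.1 [447.8   2.4  61.7] [ 6.090e-02  9.981e-01 -1.000e-04 -5.000e-04] [-0.4 -0.1  0.6] 34.6 0.0 [-0.14  0.57  0.05  2.33 -0.1   0.24  1.44]
turn share [-0.     -0.0001  0.0003] shift share after turn [-0.0175 -0.0014  0.2348] mm [  4.3  -0.9 -58.7]
chisel mid [573.3 465.7] len 170.8 yaw deg 7.2 edge at -x ztop [60.4 68.9]
chisel mid [499.1 300.1] len 214.5 yaw deg 86.8 edge at -x ztop [12.7 43.5]
chisel mid [311.4 265. ] len 105.7 yaw deg 82.0 edge at +x ztop [18.  22.1]
```

play_rows:
  targets: [-0.0175,-0.001,0.1,0,0,0,0.2,0,0,0.1,0,0,0,0.2,0,0,0.035,0,0,0,0.2,0,0,0,0,0,0,0.2,0,0,0,0,0,0,1,0,0,0,0,0,0,1,0,0,0,0,0,0,1,0,0,0,0,0,0,1]

```text
time: 11.15
tcp_pos: [452.8, 1.5, 4.1]
ee_rot: [0.061, 0.998, 0.0, 0.001]
force: [0.0, 0.1, 7.3]
finger_gap: 13.8
gripper_force: 59.2
```

play_rows:
  targets: [0,0,-0.2,0,0,0,1,0,0,-0.24,0,0,0,1,0,0,0,0,0,0.001,1,0,0,0,0,0,0,1]

```text
time: 11.65
tcp_pos: [451.9, 1.8, 113.0]
ee_rot: [0.064, 0.998, 0.0, 0.0]
force: [-1.3, 0.2, -2.3]
finger_gap: 14.0
gripper_force: 59.7
```

```bash
python3 -c "
from h import *
st();rel([511.2,233.2,112],82.4)
p,im,m=held(100,150,'scene',(430,4))
x=p[:,0]
for a in range(320,540,25):
        q=p[(x>a)&(x<a+25)]
        if len(q)>2: print(a,len(q),np.round(np.median(q,0),1),np.round([q[:,1].min(),q[:,1].max()],1))
print(x.min(),x.max())
"
```

```text
11.65 [451.9   1.8 113. ] [6.40e-02 9.98e-01 1.00e-04 0.00e+00] [-1.3  0.2 -2.3] 14.0 59.7 [-0.16  0.46  0.08  2.3  -0.09  0.38  1.44]
turn share [0.     0.     0.0007] shift share after turn [-0.1128  0.949   0.0042] mm [ 59.3 231.4  -1. ]
320 48 [337.5  10.2 120.5] [ 4.7 22.7]
345 85 [357.2   8.3 121.3] [ 1.7 21.2]
370 85 [382.7   5.  120.7] [-1.3 17.1]
395 83 [407.7   1.8 121.2] [-3.5 14.7]
420 49 [ 4.273e+02 -1.000e-01  1.217e+02] [-17.6  10.4]
445 36 [464.5  -9.9 121. ] [-111.6    4.2]
470 100 [482.3  -8.9 121.3] [-115.7    5.3]
495 132 [510.  -11.  118.8] [-28.5   9.8]
520 85 [526.   -8.  118.3] [-29.3  12.2]
329.3569592505488 533.8930593055577
```

play_rows:
  targets: [-0.0225,0.19,-0.01,0,0,0,1,-0.0225,0.19,0,0,0,0,1,-0.0225,0.19,0,0,0,0,1,-0.0225,0.19,0,0,0,0,1,-0.0225,0.19,0,0,0,0.0007,1,0,0,0,0,0,0,1,0,0,0.1,0,0,0,1,0,0,0.1,0,0,0,1,0,0,0,0,0,0,1]

```text
time: 12.82
tcp_pos: [507.6, 231.3, 62.3]
ee_rot: [0.067, 0.998, -0.002, -0.004]
force: [-0.5, -0.9, -2.3]
finger_gap: 13.8
gripper_force: 59.7
```

```bash
python3 -c "
from h import *
st();rel([510.5,233.4,38],82.4)"
```

```text
12.82 [507.6 231.3  62.3] [ 0.0666  0.9978 -0.0024 -0.0036] [-0.5 -0.9 -2.3] 13.8 59.7 [-0.59  0.64  0.11  2.09 -0.15  0.42  1.08]
turn share [-0.0008 -0.0011 -0.0001] shift share after turn [-0.0103  0.01    0.0972] mm [  2.9   2.1 -24.3]
```

play_rows:
  targets: [-0.005,0.005,0.05,0,0,0,1,0,0,0.03,0,0,0,1,0,0,0.012,0,0,0,1,0,0,0,0,0,0,1,0,0,0,0,0,0,1]

```text
time: 13.45
tcp_pos: [512.2, 234.8, 42.9]
ee_rot: [0.066, 0.998, 0.0, 0.0]
force: [-0.1, -0.6, -1.8]
finger_gap: 13.7
gripper_force: 59.7
```

```bash
python3 -c "
from h import *
st();rel([510.5,233.4,38],82.4)"
```

```text
13.45 [512.2 234.8  42.9] [6.620e-02 9.978e-01 2.000e-04 3.000e-04] [-0.1 -0.6 -1.8] 13.7 59.7 [-0.58  0.68  0.1   2.09 -0.16  0.38  1.08]
turn share [0.0001 0.0001 0.    ] shift share after turn [ 0.0062 -0.0065  0.0198] mm [-1.7 -1.4 -4.9]
```

Release, then head for the rasps.

play_rows:
  targets: [0,-0.004,0.018,0,0,0,1,0,0,0,0,0,0,1,0,0,0,0,0,0,0.2,0,0,0,0,0,0,0.2,0,0,0,0,0,0,0.2,0,0,-0.2,0,0,0,0.2,0,0,-0.24,0,0,0,0.2,0,0,-0.24,0,0,0,0.2,0,0,-0.24,0,0,0,0.2,0,0,-0.24,0,0,0,0.2,0,0,-0.1,0,0,-0.0165,0.2,0,0,0,0,0,-0.0165,0.2,0,0,0,0,0,0,0.2]

```text
time: 15.08
tcp_pos: [511.6, 233.6, 353.4]
ee_rot: [-0.037, 0.999, 0.0, 0.0]
force: [-0.1, 0.7, -0.4]
finger_gap: 34.4
gripper_force: 0.0
```

```bash
python3 -c "
from h import *
st();rel([632.3,159.3,300],94.3)
im,W,c=cam('top');im2,W2,c2=cam('scene')
cv2.imwrite('pics/r.png',np.hstack([cv2.resize(im[170:320,90:240],(400,400)),cv2.resize(im2[80:230,130:280],(400,400))]))"
```

```text
15.07 [511.6 233.6 353.4] [-3.690e-02  9.993e-01  2.000e-04  1.000e-04] [-0.1  0.7 -0.4] 34.4 0.0 [-0.64  0.26  0.17  1.85 -0.05  1.04  1.19]
turn share [ 0.0001  0.     -0.0002] shift share after turn [-0.4593 -0.3326  0.2134] mm [120.7 -74.3 -53.4]
```

View pics/r.png

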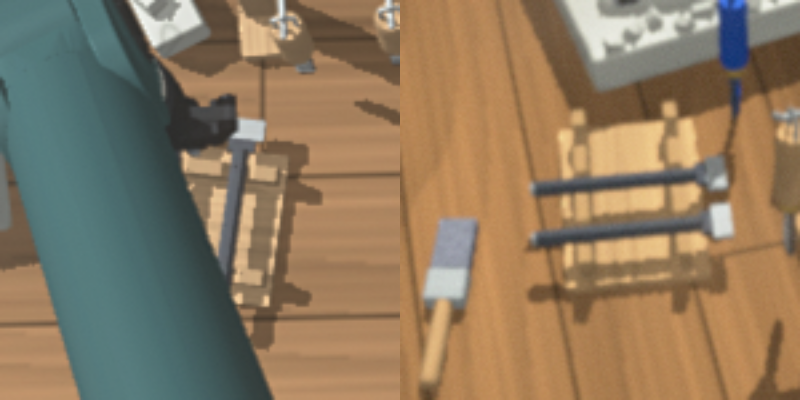

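play_rows:
  targets: [-0.153,-0.111,0,0,0,0,-0.2,-0.153,-0.111,0,0,0,0,-0.2,-0.153,-0.111,0,0,0,0,-0.2,0,0,0.1,0,0,0,-0.2,0,0,0.1,0,0,0,-0.2,0,0,0,0,0,0,-0.2,0,0,0,0,0,0,-0.2]

```text
time: 16.05
tcp_pos: [632.8, 159.5, 303.5]
ee_rot: [-0.037, 0.999, -0.0, 0.0]
force: [0.2, 0.5, -0.4]
finger_gap: 51.3
gripper_force: 0.0
```

```bash
cat >> h.py <<'E'
def rasps():
    im,W,c=cam('top'); x,y,z=W[...,0],W[...,1],W[...,2]
    for k in comps((z>205)&(z<234)&(x>590)&(x<672)&(y<220)&(y>-160),20):
        p=W[k]; print('rasp',k.sum(),np.round(cv2.minAreaRect(p[:,:2].astype(np.float32))[0],1))
E
python3 -c "
from h import *
st();rel([632.3,159.3,196],94.3)
rasps()"
```

```text
16.05 [632.8 159.5 303.5] [-3.730e-02  9.993e-01 -0.000e+00  3.000e-04] [ 0.2  0.5 -0.4] 51.3 0.0 [-0.46  0.43  0.2   1.72 -0.1   1.    1.43]
turn share [-0.      0.0001 -0.0001] shift share after turn [ 0.0022 -0.0006  0.4301] mm [  -0.5   -0.2 -107.5]
rasp 113 [ 651.7 -106.5]
rasp 115 [646.  -17.6]
rasp 116 [639.4  71.9]
```

play_rows:
  targets: [0,0,0.12,0,0,0,-0.2,0,0,0.12,0,0,0,-0.2,0,0,0.12,0,0,0,-0.2,0,0,0.07,0,0,0,-0.2,0,0,0,0,0,0,-0.2,0,0,0,0,0,0,-0.2]

```text
time: 16.85
tcp_pos: [633.7, 159.5, 197.0]
ee_rot: [-0.037, 0.999, 0.0, 0.001]
force: [0.1, 0.2, 0.7]
finger_gap: 51.1
gripper_force: 0.0
```

play_rows:
  targets: [0,0,0,0,0,0,0.5,0,0,0,0,0,0,1,0,0,0,0,0,0,1,0,0,0,0,0,0,1]

```text
time: 17.35
tcp_pos: [633.5, 159.9, 196.9]
ee_rot: [-0.038, 0.999, 0.001, 0.001]
force: [-0.3, 0.3, 5.7]
finger_gap: 30.5
gripper_force: 59.0
```

```bash
python3 -c "
from h import *
st();rel([632.3,159.3,196],94.3)
im2,W2,c2=cam('scene')
cv2.imwrite('pics/g.png',cv2.resize(im2[60:240,200:380],(600,600),interpolation=cv2.INTER_CUBIC))"
```

```text
17.35 [633.5 159.9 196.9] [-3.750e-02  9.993e-01  6.000e-04  1.300e-03] [-0.3  0.3  5.7] 30.5 59.0 [-0.44  0.54  0.18  1.81 -0.13  0.79  1.45]
turn share [ 0.0002  0.0004 -0.    ] shift share after turn [ 0.0051 -0.0019  0.0036] mm [-1.2 -0.6 -0.9]
```

View pics/g.png

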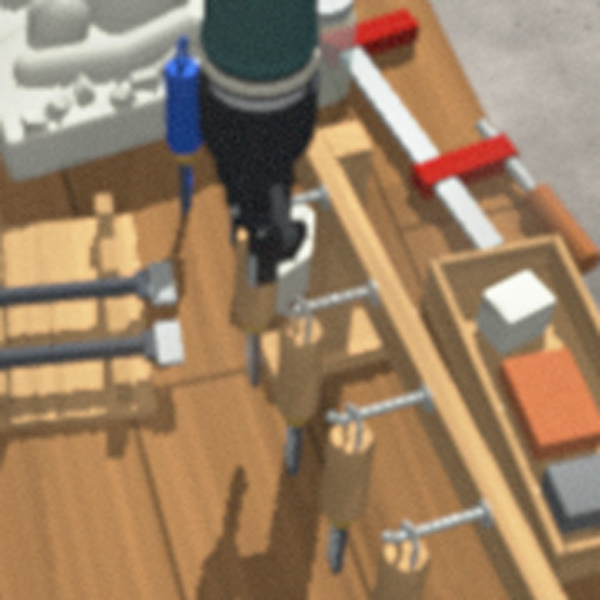

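play_rows:
  targets: [0,0,-0.026,0,0,0,1,0,0,-0.026,0,0,0,1,0,0,0,0,0,0,1,0.06,0,0,0,0,0,1,0.06,0,0,0,0,0,1,0.08,0,0,0,0,0,1,0,0,-0.2,0,0,0,1,0,0,-0.24,0,0,0,1,0,0,-0.22,0,0,0,1,0,0,0,0,0,0,1,0,0,0,0,0,0,1]

```text
time: 18.77
tcp_pos: [581.0, 155.3, 372.7]
ee_rot: [-0.038, 0.999, -0.0, -0.001]
force: [-0.9, 0.3, -1.8]
finger_gap: 30.6
gripper_force: 59.9
```

```bash
python3 -c "
from h import *
st();rel([424,-372,370],85.6)
im2,W2,c2=cam('scene')
cv2.imwrite('pics/g2.png',cv2.resize(im2[20:240,180:400],(600,600),interpolation=cv2.INTER_CUBIC))
rasps()"
```

```text
18.77 [581.  155.3 372.7] [-3.760e-02  9.993e-01 -1.000e-04 -1.100e-03] [-0.9  0.3 -1.8] 30.6 59.9 [-0.5   0.3   0.22  1.74 -0.07  1.1   1.39]
turn share [-0.0001 -0.0003  0.0242] shift share after turn [ 0.4642 -2.1511  0.0107] mm [-157.  -527.3   -2.7]
rasp 110 [ 652.8 -107.1]
rasp 112 [645.7 -17.6]
rasp 113 [639.2  71.9]
```

View pics/g2.png

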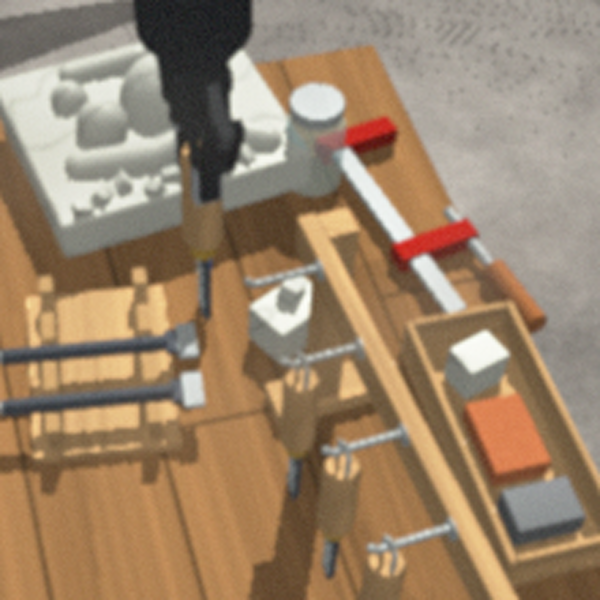

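play_rows:
  targets: [0,0,0,0,0,0.0242,1,0,0,0,0,0,0,1]

```text
time: 19.12
tcp_pos: [581.6, 155.4, 371.6]
ee_rot: [0.038, 0.999, -0.001, -0.002]
force: [0.9, -0.5, -2.4]
finger_gap: 30.7
gripper_force: 59.9
```

```bash
python3 -c "
from h import *
st();rel([473.2,-376.2,370],85.6)"
```

```text
19.12 [581.6 155.4 371.6] [ 3.780e-02  9.993e-01 -8.000e-04 -1.700e-03] [ 0.9 -0.5 -2.4] 30.7 59.9 [-0.52  0.31  0.25  1.74 -0.08  1.1   1.25]
turn share [-0.0003 -0.0005  0.0002] shift share after turn [ 0.2692 -2.1533  0.0064] mm [-108.4 -531.6   -1.6]
```

play_rows:
  targets: [0.027,-0.2153,0,0,0,0,1,0.027,-0.2153,0,0,0,0,1,0.027,-0.2153,0,0,0,0,1,0.027,-0.2153,0,0,0,0,1,0.027,-0.2153,0,0,0,0,1,0.027,-0.2153,0,0,0,0,1,0.027,-0.2153,0,0,0,0,1,0.027,-0.2153,0,0,0,0,1,0.027,-0.2153,0,0,0,0,1,0.027,-0.2153,0,0,0,0,1,0,0,0,0,0,0,1,0,0,0.12,0,0,0,1,0,0,0.12,0,0,0,1,0,0,0,0,0,0,1,0,0,0,0,0,0,1,0,0,0,0,0,0,1]

```text
time: 21.12
tcp_pos: [474.7, -376.4, 315.0]
ee_rot: [0.038, 0.999, -0.001, 0.001]
force: [0.2, -0.2, -1.4]
finger_gap: 30.2
gripper_force: 60.2
```

```bash
cat >> h.py <<'E'
def inhand():
    """points of the held rasp in both views, by height under the TCP"""
    s=st(); T=np.array(s['tcp_pos'])
    for n in('scene','top'):
        im,W,c=cam(n); d=W-T; near=(np.hypot(d[...,0],d[...,1])<40)
        for a,b,l in((-50,-8,'handle'),(-64,-52,'ferrule'),(-140,-70,'blade')):
            m=near&(d[...,2]>a)&(d[...,2]<b)
            p=d[m]
            if len(p)>4:
                r=cv2.minAreaRect(p[:,:2].astype(np.float32))
                print(n,l,len(p),'median',np.round(np.median(p,0),1),'x',np.round([p[:,0].min(),p[:,0].max()],1),'y',np.round([p[:,1].min(),p[:,1].max()],1),'rect',np.round(r[0],1),np.round(r[1],1))
                if l=='handle':
                    A=np.c_[p[:,:2],np.ones(len(p))]; q=np.linalg.lstsq(A,-(p[:,:2]**2).sum(1),rcond=None)[0]; print('  circle',np.round(-q[:2]/2,1),round(float(np.sqrt(max(0,(q[:2]**2).sum()/4-q[2]))),1))
        cv2.imwrite(f'pics/ih_{n}.png',im)
E
python3 -c "
from h import *
inhand(); rel([473.2,-376.2,310],85.6)"
```

```text
21.12 [ 474.7 -376.4  315. ] [ 3.820e-02  9.993e-01 -7.000e-04  1.200e-03] [ 0.2 -0.2 -1.4] 30.2 60.2 [ 0.25  0.38  0.47  1.82 -0.2   0.99  2.3 ]
top handle 59 median [-10.7  11.7 -31.7] x [-15.1   2.2] y [-4.  17.8] rect [-9.1  9. ] [26.5  8.2]
  circle [0.2 2. ] 14.7
top blade 45 median [  -1.3    8.  -108.9] x [-3.2  4.7] y [-7.  10.2] rect [0.6 1.5] [17.3  7.3]
turn share [-0.0002  0.0003 -0.    ] shift share after turn [0.0048 0.0001 0.0192] mm [-1.2  0.1 -4.8]
```

```bash
cat >> h.py <<'E'
def absrasp(cx,cy,zt,N=4):
    """held rasp from the top view, world coordinates: blade rect centre, handle circle; zt: TCP height"""
    B=[];H=[];K=[]
    for _ in range(N):
        im,W,c=cam('top'); near=np.hypot(W[...,0]-cx,W[...,1]-cy)<30; d=W[...,2]-zt
        p=W[near&(d>-138)&(d<-72)][:,:2]; 
        if len(p)>10: B.append(cv2.minAreaRect(p.astype(np.float32))[0]); K.append(len(p))
        p=W[near&(d>-50)&(d<-8)][:,:2]-[cx,cy]
        f=lambda q:np.hypot(*(p-q).T)-16
        from scipy.optimize import least_squares
        if len(p)>10: H.append(least_squares(f,[0,0],loss='soft_l1').x+[cx,cy])
    print('blade',np.round(np.mean(B,0),1),np.round(np.std(B,0),1),K,'handle',np.round(np.mean(H,0),1),np.round(np.std(H,0),1),'tcp',np.round(sensors.get_state()['tcp_pos'],1))
E
python3 -c "
from h import *
absrasp(474.7,-376.4,315)"
```

```text
blade [ 472.3 -372.8] [0.3 0.7] [44, 40, 40, 42] handle [ 475.7 -375.3] [0.  0.2] tcp [ 474. -376.  314.]
```

play_rows:
  targets: [0,0,0,0,0,0,1]

```text
time: 21.55
tcp_pos: [473.9, -375.9, 313.7]
ee_rot: [0.039, 0.999, -0.0, 0.0]
force: [-0.1, -0.6, -2.5]
finger_gap: 30.6
gripper_force: 60.2
```

```bash
python3 -c "
from h import *
absrasp(474.7,-376.4,315)"
```

```text
blade [ 472.2 -373.3] [0.4 0.3] [41, 44, 42, 42] handle [ 475.2 -375.1] [0.1 0.1] tcp [ 473.9 -375.9  313.5]
```

play_rows:
  targets: [0.004,-0.003,0.1,0,0,0,1,0,0,0.1,0,0,0,1,0,0,0.06,0,0,0,1,0,0,0,0,0,0,1,0,0,0.03,0,0,0,1,0,0,0.03,0,0,0,1,0,0,0.03,0,0,0,1,0,0,0,0,0,0,1,0,0,0,0,0,0,1]

```text
time: 22.88
tcp_pos: [472.9, -376.7, 226.1]
ee_rot: [0.039, 0.999, -0.0, 0.0]
force: [0.2, -0.7, -2.3]
finger_gap: 30.3
gripper_force: 60.3
```

```bash
python3 -c "
from h import *
rel([472.9,-376.7,172],85.6)
absrasp(473.6,-376.4,228)"
```

```text
turn share [-0.      0.     -0.0001] shift share after turn [-1.000e-04 -0.000e+00  2.166e-01] mm [  0.   -0.  -54.1]
blade [ 469.3 -371.3] [0.5 0.4] [295, 300, 294, 300] handle [ 474.3 -375.8] [0.1 0.1] tcp [ 473.  -376.7  226.3]
```

play_rows:
  targets: [0,0,0.05,0,0,0,1,0,0,0.05,0,0,0,1,0,0,0.05,0,0,0,1,0,0,0.05,0,0,0,1,0,0,0.012,0,0,0,1,0,0,0.012,0,0,0,1,0,0,0.012,0,0,0,1,0,0,0,0,0,0,1]

```text
time: 24.08
tcp_pos: [472.8, -376.6, 167.1]
ee_rot: [0.039, 0.999, -0.0, 0.0]
force: [-0.5, -0.4, -1.7]
finger_gap: 30.5
gripper_force: 60.3
```

play_rows:
  targets: [0,0,0.012,0,0,0,1,0,0,0.012,0,0,0,1,0,0,0.008,0,0,0,1,0,0,0.008,0,0,0,1,0,0,0,0,0,0,1,0,0,0,0,0,0,1]

```text
time: 24.82
tcp_pos: [472.8, -376.6, 157.1]
ee_rot: [0.039, 0.999, -0.0, 0.0]
force: [0.1, -0.8, -1.9]
finger_gap: 30.6
gripper_force: 60.3
```

play_rows:
  targets: [0,0,0.008,0,0,0,1,0,0,0.006,0,0,0,1,0,0,0.004,0,0,0,1,0,0,0,0,0,0,1,0,0,0,0,0,0,1]

```text
time: 25.45
tcp_pos: [473.0, -376.8, 154.0]
ee_rot: [0.039, 0.999, 0.0, 0.0]
force: [-2.4, 1.2, 7.2]
finger_gap: 30.8
gripper_force: 61.4
```

play_rows:
  targets: [0,0,0,0,0,0,0.1,0,0,0,0,0,0,-0.1,0,0,0,0,0,0,-0.15,0,0,0,0,0,0,-0.15,0,0,-0.05,0,0,0,-0.15,0,0,-0.15,0,0,0,-0.15,0,0,-0.24,0,0,0,-0.15,0,0,-0.2,0,0,0,-0.15,0,0,0,0,0,-0.0242,-0.15,0,0,0,0,0,0,-0.15]

```text
time: 26.7
tcp_pos: [472.8, -376.7, 314.0]
ee_rot: [-0.037, 0.999, -0.0, 0.001]
force: [0.2, -0.4, -0.2]
finger_gap: 49.3
gripper_force: 0.0
```

```bash
python3 -c "
from h import *
st();rel([639.3,71.9,310],94.3); rasps()
im,W,c=cam('top');
x,y,z=W[...,0],W[...,1],W[...,2]
for k in comps((z>150)&(z<190)&(y<-150)&(y>-430)&(x<560)&(x>400),20):
  p=W[k];f=lambda q:np.hypot(*(p[:,:2]-q).T)-16
  from scipy.optimize import least_squares
  print(np.round(least_squares(f,p.mean(0)[:2],loss='soft_l1').x,1),np.percentile(p[:,2],90))
"
```

```text
26.7 [ 472.8 -376.7  314. ] [-3.660e-02  9.993e-01 -4.000e-04  1.000e-03] [ 0.2 -0.4 -0.2] 49.3 0.0 [ 0.28  0.38  0.44  1.82 -0.19  0.99  2.43]
turn share [-0.0001  0.0003 -0.0003] shift share after turn [-0.7985  1.7396  0.016 ] mm [166.5 448.6  -4. ]
rasp 111 [ 652.8 -107.1]
rasp 112 [646.  -17.6]
rasp 117 [640.   71.8]
[ 486.7 -235.3] 185.54139207067342
[ 480.7 -307.2] 186.2020350667463
[ 476.2 -377.5] 185.56521257460184
```

play_rows:
  targets: [-0.1,0.2175,0,0,0,0,-0.2,-0.1,0.2175,0,0,0,0,-0.2,-0.1,0.2175,0,0,0,0,-0.2,-0.1,0.2175,0,0,0,0,-0.2,-0.1,0.2175,0,0,0,0,-0.2,-0.1,0.2175,0,0,0,0,-0.2,-0.1,0.2175,0,0,0,0,-0.2,-0.1,0.2175,0,0,0,0,-0.2,0,0,0,0,0,0,-0.2,0,0,0,0,0,0,-0.2,0,0,0,0,0,0,-0.2,0,0,0,0,0,0,-0.2]

```text
time: 28.3
tcp_pos: [639.4, 70.2, 312.7]
ee_rot: [-0.036, 0.999, -0.0, -0.0]
force: [0.8, -0.1, 0.2]
finger_gap: 51.5
gripper_force: 0.0
```

```bash
python3 -c "
from h import *
st();rel([639.3,71.9,196],94.3); rasps()"
```

```text
28.3 [639.4  70.2 312.7] [-3.580e-02  9.994e-01 -3.000e-04 -1.000e-04] [ 0.8 -0.1  0.2] 51.5 0.0 [-0.41  0.42  0.32  1.73 -0.15  1.01  1.61]
turn share [-0.0001 -0.     -0.0005] shift share after turn [-1.000e-04  6.800e-03  4.666e-01] mm [-1.000e-01  1.700e+00 -1.167e+02]
rasp 110 [ 652.6 -107.1]
rasp 112 [646.2 -17.6]
```

play_rows:
  targets: [0,0.006,0.12,0,0,0,-0.2,0,0,0.12,0,0,0,-0.2,0,0,0.12,0,0,0,-0.2,0,0,0.106,0,0,0,-0.2,0,0,0,0,0,0,-0.2,0,0,0,0,0,0,-0.2,0,0,0,0,0,0,0.5,0,0,0,0,0,0,1,0,0,0,0,0,0,1,0,0,0,0,0,0,1]

```text
time: 29.6
tcp_pos: [640.7, 71.7, 197.3]
ee_rot: [-0.037, 0.999, -0.001, 0.001]
force: [0.6, -6.4, 4.1]
finger_gap: 30.8
gripper_force: 59.6
```

play_rows:
  targets: [0,0,-0.026,0,0,0,1,0,0,-0.026,0,0,0,1,0,0,0,0,0,0,1,0.06,0,0,0,0,0,1,0.06,0,0,0,0,0,1,0.08,0,0,0,0,0,1,0,0,-0.2,0,0,0,1,0,0,-0.24,0,0,0,1,0,0,-0.22,0,0,0,1,0,0,0,0,0,0.0242,1,0,0,0,0,0,0,1,0,0,0,0,0,0,1]

```text
time: 31.1
tcp_pos: [588.3, 70.0, 372.8]
ee_rot: [0.037, 0.999, -0.0, -0.001]
force: [-0.1, -0.3, -1.0]
finger_gap: 30.7
gripper_force: 59.5
```

```bash
python3 -c "
from h import *
st();rel([423,-372.5,370],85.6);rasps()"
```

```text
31.1 [588.3  70.  372.8] [ 3.740e-02  9.993e-01 -2.000e-04 -1.400e-03] [-0.1 -0.3 -1. ] 30.7 59.5 [-0.48  0.3   0.38  1.77 -0.12  1.1   1.43]
turn share [-0.0001 -0.0005  0.0003] shift share after turn [ 0.5233 -1.8154  0.0111] mm [-165.3 -442.5   -2.8]
rasp 107 [ 652.4 -107. ]
rasp 115 [645.7 -17.6]
```

play_rows:
  targets: [0.0581,-0.2017,0,0,0,0,1,0.0581,-0.2017,0,0,0,0,1,0.0581,-0.2017,0,0,0,0,1,0.0581,-0.2017,0,0,0,0,1,0.0581,-0.2017,0,0,0,0,1,0.0581,-0.2017,0,0,0,0,1,0.0581,-0.2017,0,0,0,0,1,0.0581,-0.2017,0,0,0,0,1,0.0581,-0.2017,0,0,0,0,1,0,0,0,0,0,0,1,0,0,0.12,0,0,0,1,0,0,0.12,0,0,0,1,0,0,0,0,0,0,1,0,0,0,0,0,0,1,0,0,0,0,0,0,1]

```text
time: 33.02
tcp_pos: [425.2, -373.0, 315.4]
ee_rot: [0.038, 0.999, -0.001, 0.001]
force: [0.3, -0.3, -1.2]
finger_gap: 30.3
gripper_force: 59.4
```

```bash
python3 -c "
from h import *
rel([423,-372.8,250],85.6);absrasp(424,-372.5,315)"
```

```text
turn share [-0.0002  0.0004  0.    ] shift share after turn [8.700e-03 1.000e-04 2.617e-01] mm [ -2.2   0.2 -65.4]
blade [ 422.8 -364.7] [0.3 0.3] [41, 42, 44, 41] handle [ 425.9 -369.9] [0.2 0.1] tcp [ 424.7 -372.7  314.8]
```

```bash
python3 -c "
from h import *
im,W,c=cam('top'); cv2.imwrite('pics/t0.png',cv2.resize(im[215:315,340:470],(780,600),interpolation=cv2.INTER_CUBIC))
d=W[...,2]
near=np.hypot(W[...,0]-424,W[...,1]+372.5)<35
for a,b in ((160,185),(185,200),(200,215),(215,230),(230,245),(245,260),(260,275),(275,290)):
  p=W[near&(d>a)&(d<b)]
  if len(p)>2: print(a,len(p),np.round([p[:,0].min(),p[:,0].max(),p[:,1].min(),p[:,1].max()],1))
"
```

```text
160 5 [ 422.2  458.8 -373.6 -357.8]
185 13 [ 421.   428.5 -372.  -357. ]
200 9 [ 421.7  429.1 -366.1 -357.9]
215 12 [ 421.6  429.3 -368.1 -356.9]
230 5 [ 422.1  426.2 -361.9 -359. ]
245 3 [ 413.5  424.3 -360.2 -354.4]
260 18 [ 409.8  426.4 -372.2 -353.4]
275 19 [ 409.1  422.7 -367.1 -353.1]
```

View pics/t0.png

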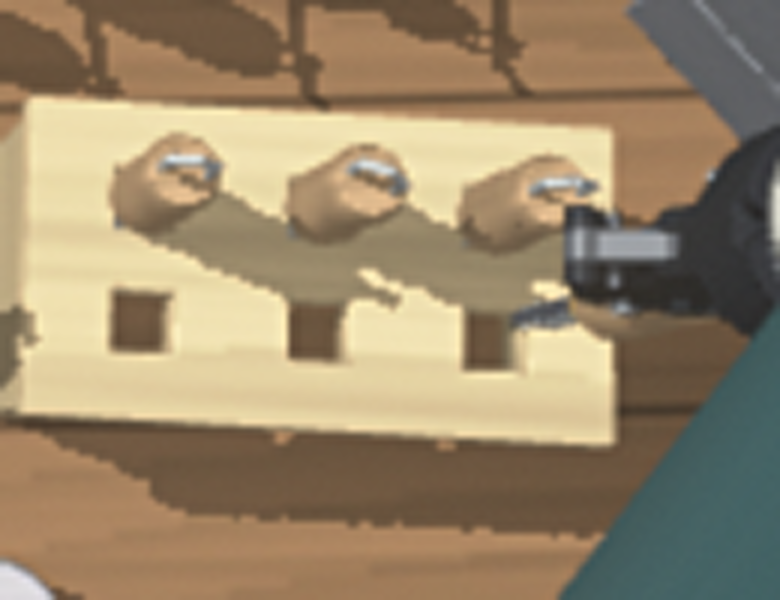

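play_rows:
  targets: [0,0,0,0.008,0,0,1,0,0,0,0,0,0,1,0,0,0,0,0,0,1]

```text
time: 33.65
tcp_pos: [424.5, -372.6, 314.2]
ee_rot: [0.039, 0.999, -0.025, -0.001]
force: [0.8, -0.2, -1.8]
finger_gap: 30.6
gripper_force: 59.6
```

```bash
python3 -c "
from h import *
st();absrasp(424,-372.5,315)"
```

```text
33.65 [ 424.5 -372.6  314.2] [ 3.850e-02  9.989e-01 -2.490e-02 -8.000e-04] [ 0.8 -0.2 -1.8] 30.6 59.6 [ 0.16  0.32  0.59  1.92 -0.17  0.92  2.32]
blade [ 421.7 -369.6] [0.3 0.9] [30, 31, 34, 32] handle [ 425.1 -371.1] [0.  0.1] tcp [ 424.3 -372.9  314.1]
```

play_rows:
  targets: [0.002,0.002,0.1,0,0,0,1,0,0.005,0.1,0,0,0,1,0,0.003,0.06,0,0,0,1,0,0,0,0,0,0,1,0,0.0015,0.03,0,0,0,1,0,0.0015,0.03,0,0,0,1,0,0.0015,0.03,0,0,0,1,0,0,0,0,0,0,1,0,0,0,0,0,0,1]

```text
time: 34.98
tcp_pos: [423.9, -373.3, 226.6]
ee_rot: [0.039, 0.999, -0.025, -0.001]
force: [1.1, 0.6, -1.2]
finger_gap: 30.6
gripper_force: 59.6
```

```bash
cat >> h.py <<'E'
def go(tgt):
    s=sensors.get_state(); M=Ro.from_quat(s['ee_rot']).as_matrix(); d=np.array(tgt)-s['tcp_pos']
    print('shift keeping pose',np.round(M.T@d/250,4),'mm',np.round(d,1))
E
python3 -c "
from h import *
absrasp(424,-372.5,228);go([424,-373.2,172])"
```

```text
blade [ 418.2 -365.7] [0.3 0.5] [248, 250, 252, 252] handle [ 424.7 -371.7] [0.1 0.2] tcp [ 424.  -373.4  226.8]
shift keeping pose [2.000e-04 1.180e-02 2.188e-01] mm [ -0.    0.2 -54.8]
```

play_rows:
  targets: [0,0.0025,0.05,0,0,0,1,0,0.0025,0.05,0,0,0,1,0,0.0025,0.05,0,0,0,1,0,0.0025,0.05,0,0,0,1,0,0.0006,0.012,0,0,0,1,0,0.0006,0.012,0,0,0,1,0,0.0006,0.012,0,0,0,1,0,0,0,0,0,0,1]

```text
time: 36.17
tcp_pos: [423.9, -373.3, 167.5]
ee_rot: [0.039, 0.999, -0.025, -0.001]
force: [-0.8, 0.0, -0.6]
finger_gap: 30.5
gripper_force: 59.6
```

play_rows:
  targets: [0,0.0006,0.012,0,0,0,1,0,0.0006,0.01,0,0,0,1,0,0.0004,0.008,0,0,0,1,0,0.0004,0.006,0,0,0,1,0,0,0,0,0,0,1,0,0,0,0,0,0,1]

```text
time: 36.92
tcp_pos: [423.9, -373.2, 158.4]
ee_rot: [0.039, 0.999, -0.025, -0.001]
force: [-0.8, -0.4, 0.0]
finger_gap: 30.8
gripper_force: 59.6
```

play_rows:
  targets: [0,0.0003,0.006,0,0,0,1,0,0.0003,0.006,0,0,0,1,0,0.0003,0.004,0,0,0,1,0,0,0,0,0,0,1]

```text
time: 37.42
tcp_pos: [423.9, -373.2, 154.6]
ee_rot: [0.039, 0.999, -0.025, -0.001]
force: [-0.4, 0.1, 1.5]
finger_gap: 30.5
gripper_force: 60.4
```

play_rows:
  targets: [0,0,0.006,0,0,0,1,0,0,0.004,0,0,0,1,0,0,0,0,0,0,1]

```text
time: 37.8
tcp_pos: [424.2, -373.5, 154.3]
ee_rot: [0.039, 0.999, -0.025, -0.0]
force: [-2.7, 4.3, 18.8]
finger_gap: 30.9
gripper_force: 63.7
```

play_rows:
  targets: [0,0,0,0,0,0,0.1,0,0,0,0,0,0,-0.1,0,0,0,0,0,0,-0.15,0,0,0,0,0,0,-0.15,0,-0.0025,-0.05,0,0,0,-0.15,0,-0.0075,-0.15,0,0,0,-0.15,0,-0.012,-0.24,0,0,0,-0.15,0,-0.01,-0.2,0,0,0,-0.15,0,0,0,-0.008,0,0,-0.15,0,0,0,0,0,-0.0242,-0.15,0,0,0,0,0,0,-0.15,0,0,0,0,0,0,-0.15]

```text
time: 39.3
tcp_pos: [423.7, -373.1, 312.3]
ee_rot: [-0.036, 0.999, 0.0, 0.0]
force: [0.9, 0.4, -0.2]
finger_gap: 48.9
gripper_force: 0.0
```

```bash
cat >> h.py <<'E'
def stand():
    from scipy.optimize import least_squares
    im,W,c=cam('top'); x,y,z=W[...,0],W[...,1],W[...,2]
    for k in comps((z>150)&(z<190)&(y<-150)&(y>-430)&(x<560)&(x>380),20):
        p=W[k];f=lambda q:np.hypot(*(p[:,:2]-q).T)-16
        print('stand',np.round(least_squares(f,p.mean(0)[:2],loss='soft_l1').x,1),round(np.percentile(p[:,2],90),1))
E
python3 -c "
from h import *
st();rel([646,-17.6,310],94.3); rasps();stand()"
```

```text
39.3 [ 423.7 -373.1  312.3] [-0.0363  0.9993  0.      0.    ] [ 0.9  0.4 -0.2] 48.9 0.0 [ 0.23  0.33  0.54  1.91 -0.21  0.96  2.51]
turn share [ 0.      0.     -0.0004] shift share after turn [-0.9934  1.3515  0.0092] mm [222.3 355.5  -2.3]
rasp 108 [ 652.5 -106.9]
rasp 112 [645.5 -17.5]
stand [ 486.8 -234.9] 186.4
stand [ 480.9 -307.4] 186.6
stand [ 475. -377.] 186.1
stand [ 425.4 -374.5] 186.2
```

play_rows:
  targets: [-0.142,0.193,0,0,0,0,-0.2,-0.142,0.193,0,0,0,0,-0.2,-0.142,0.193,0,0,0,0,-0.2,-0.142,0.193,0,0,0,0,-0.2,-0.142,0.193,0,0,0,0,-0.2,-0.142,0.193,0,0,0,0,-0.2,-0.142,0.193,0,0,0,0,-0.2,0,0,0,0,0,0,-0.2,0,0,0.12,0,0,0,-0.2,0,0,0,0,0,0,-0.2,0,0,0,0,0,0,-0.2,0,0,0,0,0,0,-0.2]

```text
time: 40.9
tcp_pos: [646.9, -18.5, 283.4]
ee_rot: [-0.037, 0.999, -0.0, 0.001]
force: [0.1, -0.2, -0.3]
finger_gap: 51.1
gripper_force: 0.0
```

```bash
python3 -c "
from h import *
st();rel([645.9,-17.5,196],94.3);rasps()"
```

```text
40.9 [646.9 -18.5 283.4] [-3.690e-02  9.993e-01 -1.000e-04  1.000e-03] [ 0.1 -0.2 -0.3] 51.1 0.0 [-0.34  0.47  0.43  1.76 -0.23  0.96  1.82]
turn share [-0.      0.0003 -0.0002] shift share after turn [0.0039 0.0043 0.3494] mm [ -1.    1.  -87.4]
rasp 110 [ 651.4 -106.4]
```

play_rows:
  targets: [0.002,0.003,0.12,0,0,0,-0.2,0,0,0.12,0,0,0,-0.2,0,0,0.108,0,0,0,-0.2,0,0,0,0,0,0,-0.2,0,0,0,0,0,0,-0.2,0,0,0,0,0,0,0.2,0,0,0,0,0,0,0.3,0,0,0,0,0,0,1,0,0,0,0,0,0,1,0,0,0,0,0,0,1]

```text
time: 42.2
tcp_pos: [647.1, -18.6, 196.6]
ee_rot: [-0.037, 0.999, -0.001, 0.002]
force: [0.2, -2.9, 5.6]
finger_gap: 30.7
gripper_force: 59.1
```

play_rows:
  targets: [0,0,-0.026,0,0,0,1,0,0,-0.026,0,0,0,1,0,0,0,0,0,0,1,0.06,0,0,0,0,0,1,0.06,0,0,0,0,0,1,0.08,0,0,0,0,0,1,0,0,-0.2,0,0,0,1,0,0,-0.24,0,0,0,1,0,0,-0.22,0,0,0,1,0,0,0,0,0,0.0242,1,0,0,0,0,0,0,1,0,0,0,0,0,0,1]

```text
time: 43.7
tcp_pos: [594.5, -20.7, 371.8]
ee_rot: [0.038, 0.999, 0.0, -0.001]
force: [-0.3, 0.2, -2.3]
finger_gap: 30.4
gripper_force: 60.0
```

```bash
python3 -c "
from h import *
st();rel([428.8,-301,370],85.6);rasps()
chisels(*cam('top')[:2])"
```

```text
43.7 [594.5 -20.7 371.8] [ 0.0375  0.9993  0.     -0.0015] [-0.3  0.2 -2.3] 30.4 60.0 [-0.42  0.32  0.5   1.77 -0.17  1.1   1.63]
turn share [-0.     -0.0005  0.0003] shift share after turn [ 0.5747 -1.1687  0.0071] mm [-165.7 -280.3   -1.8]
rasp 35 [ 647.6 -114.9]
chisel mid [574. 466.] len 171.8 yaw deg 7.1 edge at -x ztop [60.1 68.9]
chisel mid [499.8 300.1] len 221.7 yaw deg -86.0 edge at +x ztop [13.6 48.3]
chisel mid [311.4 265.4] len 105.2 yaw deg 82.3 edge at +x ztop [18. 22.]
```

play_rows:
  targets: [0.0958,-0.1948,0,0,0,0,1,0.0958,-0.1948,0,0,0,0,1,0.0958,-0.1948,0,0,0,0,1,0.0958,-0.1948,0,0,0,0,1,0.0958,-0.1948,0,0,0,0,1,0.0958,-0.1948,0,0,0,0,1,0,0,0,0,0,0,1,0,0,0.12,0,0,0,1,0,0,0.12,0,0,0,1,0,0,0,0,0,0,1,0,0,0,0,0,0,1,0,0,0,0,0,0,1,0,0,0,0,0,0,1]

```text
time: 45.42
tcp_pos: [430.7, -301.5, 314.1]
ee_rot: [0.038, 0.999, -0.0, 0.001]
force: [-0.3, -0.2, -1.2]
finger_gap: 30.6
gripper_force: 60.0
```

```bash
python3 -c "
from h import *
st();go([429.3,-301.2,228]);absrasp(429,-301,315)"
```

```text
45.42 [ 430.7 -301.5  314.1] [ 3.850e-02  9.993e-01 -3.000e-04  9.000e-04] [-0.3 -0.2 -1.2] 30.6 60.0 [ 0.03  0.28  0.63  1.99 -0.2   0.94  2.25]
shift keeping pose [0.0064 0.0008 0.3443] mm [ -1.4   0.3 -86.1]
blade [ 429.  -295.1] [0.9 1.1] [33, 33, 31, 30] handle [ 431.8 -299. ] [0.2 0.2] tcp [ 430.3 -301.2  313.4]
```

play_rows:
  targets: [0.005,0,0,0.0045,0,0,1,0,0,0,0,0,0,1,0,0.003,0.1,0,0,0,1,0,0.003,0.1,0,0,0,1,0,0.0017,0.06,0,0,0,1,0,0.001,0.03,0,0,0,1,0,0.001,0.03,0,0,0,1,0,0.001,0.03,0,0,0,1,0,0,0,0,0,0,1,0,0,0,0,0,0,1]

```text
time: 46.88
tcp_pos: [429.1, -301.0, 225.8]
ee_rot: [0.039, 0.999, -0.014, -0.0]
force: [0.3, -0.4, -0.6]
finger_gap: 30.6
gripper_force: 60.1
```

```bash
python3 -c "
from h import *
st();go([429.3,-301.2,168]);absrasp(429,-301,226)"
```

```text
46.88 [ 429.1 -301.   225.8] [ 3.860e-02  9.992e-01 -1.430e-02 -2.000e-04] [ 0.3 -0.4 -0.6] 30.6 60.1 [ 0.07  0.39  0.58  2.09 -0.28  0.72  2.31]
shift keeping pose [-0.0005  0.0061  0.2313] mm [  0.2  -0.2 -57.8]
blade [ 421.8 -287.3] [0.5 0.2] [164, 164, 167, 167] handle [ 430. -300.] [0.3 0.2] tcp [ 429.1 -301.   225.9]
```

Handle on target (430.1, -300.1); lowering.

play_rows:
  targets: [0,0.0014,0.05,0,0,0,1,0,0.0014,0.05,0,0,0,1,0,0.0014,0.05,0,0,0,1,0,0.0014,0.05,0,0,0,1,0,0.0003,0.012,0,0,0,1,0,0.0003,0.012,0,0,0,1,0,0.0003,0.012,0,0,0,1,0,0,0,0,0,0,1]

```text
time: 48.08
tcp_pos: [429.0, -300.9, 166.6]
ee_rot: [0.039, 0.999, -0.014, -0.0]
force: [0.1, -0.1, -1.5]
finger_gap: 30.4
gripper_force: 60.1
```

play_rows:
  targets: [0,0.0003,0.012,0,0,0,1,0,0.0003,0.01,0,0,0,1,0,0.0002,0.008,0,0,0,1,0,0.0002,0.006,0,0,0,1,0,0.0002,0.005,0,0,0,1,0,0,0,0,0,0,1]

```text
time: 48.82
tcp_pos: [428.9, -300.8, 156.2]
ee_rot: [0.039, 0.999, -0.014, -0.001]
force: [-0.3, 0.3, -1.6]
finger_gap: 30.4
gripper_force: 60.1
```

play_rows:
  targets: [0,0,0.006,0,0,0,1,0,0,0.005,0,0,0,1,0,0,0.003,0,0,0,1,0,0,0,0,0,0,1]

```text
time: 49.32
tcp_pos: [429.1, -301.1, 153.7]
ee_rot: [0.039, 0.999, -0.014, -0.0]
force: [-2.8, 1.1, 6.9]
finger_gap: 30.7
gripper_force: 61.4
```

play_rows:
  targets: [0,0,0,0,0,0,0.1,0,0,0,0,0,0,-0.1,0,0,0,0,0,0,-0.12,0,0,0,0,0,0,-0.12,0,-0.0014,-0.05,0,0,0,-0.12,0,-0.0043,-0.15,0,0,0,-0.12,0,-0.0068,-0.24,0,0,0,-0.12,0,-0.0057,-0.2,0,0,0,-0.12,0,0,0,-0.0045,0,0,-0.12,0,0,0,0,0,-0.0242,-0.12,0,0,0,0,0,0,-0.12,0,0,0,0,0,0,-0.12]

```text
time: 50.82
tcp_pos: [428.4, -300.8, 312.2]
ee_rot: [-0.036, 0.999, 0.0, -0.001]
force: [-0.6, 0.7, -0.2]
finger_gap: 47.9
gripper_force: 0.0
```

```bash
python3 -c "
from h import *
st();rel([652.3,-107,310],94.3); rasps();stand()"
```

```text
50.83 [ 428.4 -300.8  312.2] [-3.620e-02  9.993e-01  4.000e-04 -6.000e-04] [-0.6  0.7 -0.2] 47.9 0.0 [ 0.04  0.28  0.61  1.99 -0.2   0.93  2.39]
turn share [ 0.0001 -0.0002 -0.0004] shift share after turn [-0.9512  0.7058  0.0089] mm [223.9 193.8  -2.2]
rasp 111 [ 652.2 -106.8]
stand [ 486.8 -235.2] 185.7
stand [ 480.6 -307.9] 186.3
stand [ 433.5 -300.3] 185.4
```

play_rows:
  targets: [-0.1902,0.1412,0,0,0,0,-0.1,-0.1902,0.1412,0,0,0,0,-0.1,-0.1902,0.1412,0,0,0,0,-0.1,-0.1902,0.1412,0,0,0,0,-0.1,-0.1902,0.1412,0,0,0,0,-0.1,0,0,0,0,0,0,-0.1,0,0,0.1,0,0,0,-0.1,0,0,0,0,0,0,-0.1,0,0,0,0,0,0,-0.1,0,0,0,0,0,0,-0.1]

```text
time: 52.18
tcp_pos: [653.1, -107.8, 288.9]
ee_rot: [-0.037, 0.999, -0.0, 0.001]
force: [-0.4, 0.2, -0.6]
finger_gap: 47.0
gripper_force: 0.0
```

```bash
python3 -c "
from h import *
st();rel([652.2,-106.9,197],94.3)"
```

```text
52.17 [ 653.1 -107.8  288.9] [-3.700e-02  9.993e-01 -1.000e-04  8.000e-04] [-0.4  0.2 -0.6] 47.0 0.0 [-0.25  0.49  0.51  1.72 -0.28  1.    2.01]
turn share [-0.0001  0.0003 -0.0002] shift share after turn [0.0034 0.004  0.3677] mm [ -0.9   0.9 -91.9]
```

play_rows:
  targets: [0.002,0.003,0.12,0,0,0,-0.1,0,0,0.12,0,0,0,-0.1,0,0,0.126,0,0,0,-0.1,0,0,0,0,0,0,-0.1,0,0,0,0,0,0,-0.1,0,0,0,0,0,0,0.2,0,0,0,0,0,0,0.3,0,0,0,0,0,0,1,0,0,0,0,0,0,1,0,0,0,0,0,0,1]

```text
time: 53.42
tcp_pos: [653.5, -108.0, 198.1]
ee_rot: [-0.037, 0.999, -0.001, 0.002]
force: [-0.3, -2.2, 5.8]
finger_gap: 30.6
gripper_force: 58.8
```

play_rows:
  targets: [0,0,-0.026,0,0,0,1,0,0,-0.026,0,0,0,1,0,0,0,0,0,0,1,0.06,0,0,0,0,0,1,0.06,0,0,0,0,0,1,0.08,0,0,0,0,0,1,0,0,-0.2,0,0,0,1,0,0,-0.24,0,0,0,1,0,0,-0.22,0,0,0,1,0,0,0,0,0,0.0242,1,0,0,0,0,0,0,1,0,0,0,0,0,0,1]

```text
time: 54.92
tcp_pos: [601.0, -109.9, 373.1]
ee_rot: [0.038, 0.999, 0.0, -0.001]
force: [0.1, -0.7, -1.6]
finger_gap: 30.8
gripper_force: 59.8
```

```bash
python3 -c "
from h import *
st();rel([434.8,-229.3,370],85.6)"
```

```text
54.92 [ 601.  -109.9  373.1] [ 3.760e-02  9.993e-01  3.000e-04 -1.400e-03] [ 0.1 -0.7 -1.6] 30.8 59.8 [-0.33  0.36  0.6   1.73 -0.22  1.12  1.83]
turn share [ 0.0001 -0.0005  0.0002] shift share after turn [ 0.626  -0.5271  0.0122] mm [-166.2 -119.4   -3.1]
```

play_rows:
  targets: [0.1565,-0.1318,0,0,0,0,1,0.1565,-0.1318,0,0,0,0,1,0.1565,-0.1318,0,0,0,0,1,0.1565,-0.1318,0,0,0,0,1,0,0,0,0,0,0,1,0,0,0.12,0,0,0,1,0,0,0.12,0,0,0,1,0,0,0,0,0,0,1,0,0,0,0,0,0,1,0,0,0,0,0,0,1,0,0,0,0,0,0,1]

```text
time: 56.3
tcp_pos: [436.8, -229.8, 315.2]
ee_rot: [0.038, 0.999, -0.0, 0.001]
force: [0.2, -0.5, -1.8]
finger_gap: 30.7
gripper_force: 59.5
```

```bash
python3 -c "
from h import *
st();go([434.7,-229.3,228]);absrasp(435,-229,315)"
```

```text
56.3 [ 436.8 -229.8  315.2] [ 3.840e-02  9.993e-01 -2.000e-04  9.000e-04] [ 0.2 -0.5 -1.8] 30.7 59.5 [-0.16  0.23  0.67  2.05 -0.18  0.92  2.1 ]
shift keeping pose [0.0091 0.0014 0.349 ] mm [ -2.1   0.5 -87.2]
blade [ 435.6 -220.1] [1.  0.8] [25, 27, 26, 27] handle [ 438.2 -226.7] [0.2 0. ] tcp [ 436.3 -229.6  314.6]
```

play_rows:
  targets: [0.008,0,0,0.008,0,0,1,0,0,0,0,0,0,1,0,0,0,0,0,0,1]

```text
time: 56.88
tcp_pos: [434.3, -229.4, 314.4]
ee_rot: [0.039, 0.999, -0.025, -0.001]
force: [-0.2, -0.9, -0.6]
finger_gap: 30.5
gripper_force: 59.7
```

```bash
python3 -c "
from h import *
st();absrasp(435,-229,315)"
```

```text
56.88 [ 434.3 -229.4  314.4] [ 3.850e-02  9.989e-01 -2.490e-02 -8.000e-04] [-0.2 -0.9 -0.6] 30.5 59.7 [-0.2   0.22  0.68  2.06 -0.12  0.89  2.03]
blade [ 433.3 -223.5] [0.1 0.1] [19, 18, 18, 19] handle [ 435.6 -228.6] [0.6 0.4] tcp [ 434.2 -229.8  314.4]
```

```bash
python3 -c "
from h import *
im,W,c=cam('top'); d=W[...,2]
near=np.hypot(W[...,0]-434.5,W[...,1]+229)<35
for a,b in ((173,190),(190,205),(205,220),(220,235),(235,250),(250,262),(262,275),(275,290),(290,305)):
  p=W[near&(d>a)&(d<b)]
  if len(p)>2: print(a,len(p),np.round([p[:,0].min(),p[:,0].max(),p[:,1].min(),p[:,1].max()],1))
im2,W2,c2=cam('scene');cv2.imwrite('pics/h2.png',np.hstack([cv2.resize(im[220:300,320:400],(400,400),interpolation=2),cv2.resize(im2[230:400,180:350],(400,400),interpolation=2)]))"
```

```text
173 6 [ 431.8  439.  -223.5 -221.4]
190 8 [ 431.3  437.8 -229.6 -221.1]
205 5 [ 431.4  438.6 -222.7 -221.7]
262 7 [ 421.9  433.3 -217.6 -213.2]
275 5 [ 422.6  425.7 -217.3 -214.7]
```

View pics/h2.png

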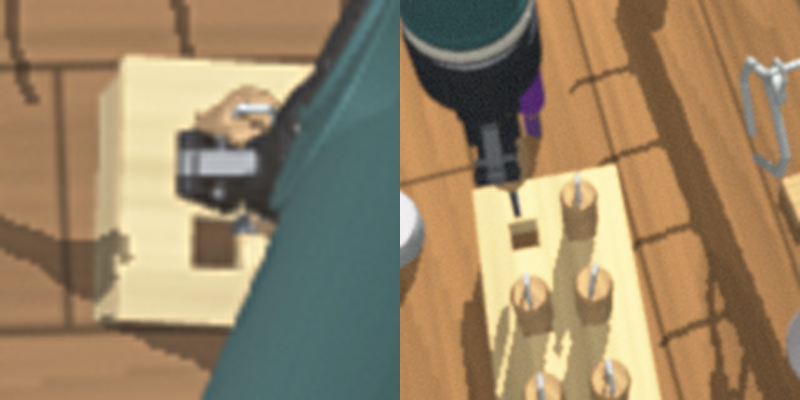

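play_rows:
  targets: [0,0.006,0.1,0,0,0,1,0,0.005,0.1,0,0,0,1,0,0.003,0.06,0,0,0,1,0,0,0,0,0,0,1,0,0.0015,0.03,0,0,0,1,0,0.0015,0.03,0,0,0,1,0,0.0015,0.03,0,0,0,1,0,0,0,0,0,0,1,0,0,0,0,0,0,1]

```text
time: 58.3
tcp_pos: [434.3, -229.3, 226.8]
ee_rot: [0.039, 0.999, -0.025, -0.001]
force: [0.0, 0.8, -1.6]
finger_gap: 30.8
gripper_force: 59.7
```

```bash
python3 -c "
from h import *
st();go([434.6,-229.2,168]);absrasp(435,-229,226)"
```

```text
58.3 [ 434.3 -229.3  226.8] [ 3.860e-02  9.989e-01 -2.520e-02 -9.000e-04] [ 0.   0.8 -1.6] 30.8 59.7 [-0.12  0.35  0.62  2.16 -0.24  0.69  2.15]
shift keeping pose [-0.0012  0.0123  0.2349] mm [  0.3   0.1 -58.8]
blade [ 430.5 -205.2] [1.1 0.2] [57, 53, 56, 52] handle nan nan tcp [ 434.4 -229.3  227. ]
  return _methods._mean(a, axis=axis, dtype=dtype,
  ret = ret.dtype.type(ret / rcount)
  ret = _var(a, axis=axis, dtype=dtype, out=out, ddof=ddof,
  arrmean = um.true_divide(arrmean, div, out=arrmean,
  ret = ret.dtype.type(ret / rcount)
```

play_rows:
  targets: [0,0.0025,0.05,0,0,0,1,0,0.0025,0.05,0,0,0,1,0,0.0025,0.05,0,0,0,1,0,0.0025,0.05,0,0,0,1,0,0.0006,0.012,0,0,0,1,0,0.0006,0.012,0,0,0,1,0,0.0006,0.012,0,0,0,1,0,0,0,0,0,0,1]

```text
time: 59.5
tcp_pos: [434.3, -229.2, 167.7]
ee_rot: [0.039, 0.999, -0.025, -0.001]
force: [0.0, -0.1, -1.7]
finger_gap: 30.5
gripper_force: 59.7
```

play_rows:
  targets: [0,0.0006,0.012,0,0,0,1,0,0.0006,0.01,0,0,0,1,0,0.0004,0.008,0,0,0,1,0,0.0004,0.006,0,0,0,1,0,0.0002,0.004,0,0,0,1,0,0,0,0,0,0,1]

```text
time: 60.25
tcp_pos: [434.2, -229.2, 157.6]
ee_rot: [0.039, 0.999, -0.025, -0.001]
force: [0.0, 0.3, -1.8]
finger_gap: 30.4
gripper_force: 59.7
```

play_rows:
  targets: [0,0.0003,0.006,0,0,0,1,0,0,0.006,0,0,0,1,0,0,0.004,0,0,0,1,0,0,0,0,0,0,1]

```text
time: 60.75
tcp_pos: [434.7, -229.6, 155.3]
ee_rot: [0.039, 0.999, -0.024, -0.0]
force: [-2.8, 3.3, 16.0]
finger_gap: 30.6
gripper_force: 62.8
```

play_rows:
  targets: [0,0,0,0,0,0,0.1,0,0,0,0,0,0,-0.1,0,0,0,0,0,0,-0.12,0,0,0,0,0,0,-0.12,0,-0.0025,-0.05,0,0,0,-0.12,0,-0.0075,-0.15,0,0,0,-0.12,0,-0.012,-0.24,0,0,0,-0.12,0,-0.012,-0.24,0,0,0,-0.12,0,-0.01,-0.2,0,0,0,-0.12,0,0.24,0,0,0,0,-0.12,0,0.24,0,0,0,0,-0.12,0,0.24,0,0,0,0,-0.12,0,0,0,0,0,0,-0.12,0,0,0,0,0,0,-0.12]

```text
time: 62.5
tcp_pos: [447.8, -50.6, 365.3]
ee_rot: [0.039, 0.999, -0.025, -0.001]
force: [-0.1, -0.7, 0.5]
finger_gap: 47.5
gripper_force: 0.0
```

```bash
python3 -c "
from h import *
st(); stand()
im,W,c=cam('top');im2,W2,c2=cam('scene');cv2.imwrite('pics/f.png',np.hstack([cv2.resize(im,(400,300),interpolation=2),cv2.resize(im2,(400,300),interpolation=2)]))
p,_,_=held(30,60,'scene',(498,270),150)
for x0 in (405,425,475,500,525,575,592):
  q=p[abs(p[:,0]-x0)<8]
  h=np.sort(q[:,1]); print(x0,[ (int(b),int(((h>=b)&(h<b+10)).sum())) for b in range(200,330,10)])
cal=W2[(W2[...,0]>645)&(W2[...,0]<680)&(abs(W2[...,1]+197)<60)&(W2[...,2]>80)&(W2[...,2]<235)];print(len(cal),cal.mean(0))
d=np.load('/tmp/scene.npz')['W'];cal=d[(d[...,0]>645)&(d[...,0]<680)&(abs(d[...,1]+197)<60)&(d[...,2]>80)&(d[...,2]<235)];print(len(cal),cal.mean(0))
"
```

```text
62.5 [447.8 -50.6 365.3] [ 3.860e-02  9.989e-01 -2.530e-02 -8.000e-04] [-0.1 -0.7  0.5] 47.5 0.0 [-0.57  0.08  0.6   2.06  0.01  1.02  1.52]
stand [ 486.8 -235.1] 186.7
stand [ 480.6 -307.5] 187.1
stand [ 475.  -377.3] 186.6
stand [ 436.8 -229.8] 186.7
stand [ 430.8 -301.4] 186.0
stand [ 424.8 -373.8] 185.4
405 [(200, 0), (210, 0), (220, 0), (230, 21), (240, 16), (250, 1), (260, 0), (270, 0), (280, 0), (290, 0), (300, 28), (310, 5), (320, 0)]
425 [(200, 0), (210, 0), (220, 0), (230, 5), (240, 6), (250, 0), (260, 0), (270, 0), (280, 0), (290, 0), (300, 0), (310, 0), (320, 0)]
475 [(200, 0), (210, 0), (220, 3), (230, 2), (240, 0), (250, 0), (260, 0), (270, 0), (280, 0), (290, 0), (300, 0), (310, 0), (320, 0)]
500 [(200, 0), (210, 0), (220, 24), (230, 13), (240, 0), (250, 0), (260, 0), (270, 0), (280, 6), (290, 21), (300, 6), (310, 0), (320, 0)]
525 [(200, 3), (210, 0), (220, 30), (230, 6), (240, 0), (250, 0), (260, 0), (270, 0), (280, 19), (290, 15), (300, 1), (310, 0), (320, 0)]
575 [(200, 18), (210, 20), (220, 18), (230, 14), (240, 1), (250, 0), (260, 9), (270, 19), (280, 18), (290, 13), (300, 6), (310, 0), (320, 0)]
592 [(200, 7), (210, 9), (220, 10), (230, 10), (240, 1), (250, 0), (260, 3), (270, 6), (280, 5), (290, 8), (300, 6), (310, 0), (320, 0)]
407 [ 661.57072972 -204.69177589  165.72538187]
404 [ 661.53827222 -204.83303977  165.99298573]
```

View pics/f.png

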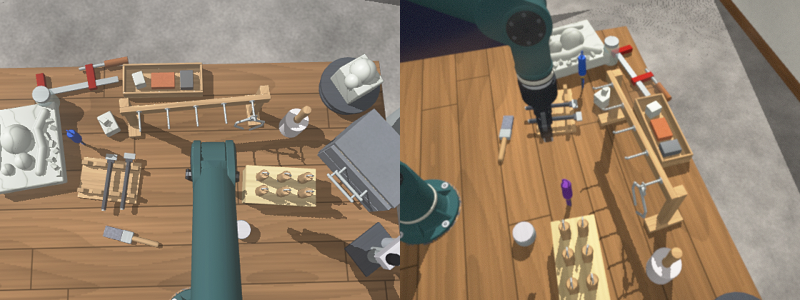

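```bash
python3 -c "
from h import *
im,W,c=cam('top'); v=im.max(-1); z=W[...,2]
hs=cv2.cvtColor(im,cv2.COLOR_BGR2HSV)
m=(z>32)&(z<60)&(hs[...,1]<95)&(np.hypot(W[...,0]-498,W[...,1]-270)<140)
t=np.radians(-7.6); X=np.array([np.cos(t),np.sin(t)]);Y=np.array([-X[1],X[0]])
for k in comps(m,60):
  p=W[k]; d=p[:,:2]-[498.4,300.5]; a=d@X;b=d@Y
  s=(a<60); f=np.polyfit(a[s],b[s],1)
  print(k.sum(),'x',a.min(),a.max(),'mid',(a.min()+a.max())/2,'y0',f[1],'yaw rad',f[0],'z90',[round(np.percentile(p[abs(a-q)<15][:,2],80),1) for q in(-80,-20,20,60,85)])
"
```

```text
1808 x -112.54759696893986 101.6458253345879 mid -5.45088581717598 y0 -17.899298512300188 yaw rad 0.15516047735848273 z90 [np.float64(49.7), np.float64(49.7), np.float64(49.8), np.float64(48.4), np.float64(46.2)]Traceback (most recent call last):
  File "<string>", line 10, in <module>
    print(k.sum(),'x',a.min(),a.max(),'mid',(a.min()+a.max())/2,'y0',f[1],'yaw rad',f[0],'z90',[round(np.percentile(p[abs(a-q)<15][:,2],80),1) for q in(-80,-20,20,60,85)])
                                                                                                      ~~~~~~~~~~~~~^^^^^^^^^^^^^^^^^^^^^^^^
    return _quantile_unchecked(
        a, q, axis, out, overwrite_input, method, keepdims, weights)
    return _ureduce(a,
                    func=_quantile_ureduce_func,
    ...<5 lines>...
                    overwrite_input=overwrite_input,
                    method=method)
    r = func(a, **kwargs)
    result = _quantile(arr,
                       quantiles=q,
    ...<2 lines>...
                       out=out,
                       weights=wgt)
    slices_having_nans = np.isnan(arr[-1, ...])
                                  ~~~^^^^^^^^^
IndexError: index -1 is out of bounds for axis 0 with size 0
```

Height is right all along (top 49.7, expected 49.3). Split by notch band for sideways position and centring.

```bash
python3 -c "
from h import *
im,W,c=cam('top'); z=W[...,2]
d=W[...,:2]-[498.4,300.5]; t=np.radians(-7.6); X=np.array([np.cos(t),np.sin(t)]);Y=np.array([-X[1],X[0]]); a=d@X;b=d@Y
for y0 in(0,-65):
  k=(abs(b-y0)<30)&(z>38)&(z<60)
  bar=k&(z>41)&((abs(a)<40)|((a<-60)&(a>-97)))
  f=np.polyfit(a[bar],b[bar],1)
  e=k&(abs(a)>60)&(abs(b-y0)<25)
  print(y0,bar.sum(),'side',round(f[1]-y0,1),'yaw',round(f[0],3),'x ends',np.round([a[e].min(),a[e].max()],1),'z',[round(np.percentile(z[bar&(abs(a-q)<20)],80),1) for q in(-80,-20,20)])
"
```

```text
0 293 side -0.2 yaw 0.004 x ends [-112.5  443.6] z [np.float64(49.9), np.float64(50.4), np.float64(50.5)]
-65 288 side -0.1 yaw -0.003 x ends [-102.6  449.4] z [np.float64(51.0), np.float64(49.3), np.float64(50.4)]
```

```bash
python3 -c "
from h import *
for n in('top','scene'):
  im,W,c=cam(n); z=W[...,2]
  d=W[...,:2]-[498.4,300.5]; t=np.radians(-7.6); X=np.array([np.cos(t),np.sin(t)]);Y=np.array([-X[1],X[0]]); a=d@X;b=d@Y
  for y0 in(0,-65):
    e=(abs(b-y0)<25)&(z>36)&(z<58)&(abs(a)<125)
    print(n,y0,np.round(np.sort(a[e])[[0,2,5,-6,-3,-1]],1))
"
```

```text
top 0 [-112.5 -112.  -111.2   89.5   90.4   91. ]
top -65 [-102.6 -102.3 -100.3  100.5  100.8  101.2]
scene 0 [-110.8 -110.1 -107.9   91.8   92.4   92.5]
scene -65 [-99.8 -98.  -97.5 102.1 102.9 103.8]
```

```bash
python3 -c "
from h import *
print(robot.close_job())"
```

```text
the job is handed in; nothing more can be done
None
```

The job is handed in, but I don't have the judge's verdict. The last camera check showed all four rasps seated in the rack, with the two rasps already there still in their holes and the callipers still hanging. Both chisels lie level in facing notches, one about 10 mm off centre (18 mm is allowed).

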